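# Load the reagent carrier from the cold rack

### The arm

A 7-joint arm with a two-finger parallel gripper is mounted at the origin on the work surface. World frame = base frame: x ahead of the robot, y to its left, z up, the work surface at z = 0. Lengths are in m, angles in degrees, forces in N, time in s.
With the tool pointing down it reaches from about 0.425 to 0.875 m from the base axis. Payload 4.7 kg.
Tool frame: the origin (TCP) lies on the centre line of the jaws, within the pads' length; the fingertips stand 25 mm ahead of it and the grasp point (between the pads) lies 6 mm ahead of it; z points along the fingers, y is the direction in which the jaws open and shut (so a half turn about z gives the same grasp; the last joint's range is limited). The gripper opens to 87 mm and grips with 3 to 60 N. Pads are 19 mm wide; open, the fingers measure 117 mm over their backs; the gripper's body (75 mm by 190 mm) begins 51 mm behind the grasp point.
Start: joints at [-76.541, 18.392, -4.016, 83.108, 1.295, 78.541, -3.26], TCP at [0.142, 0.634, 0.219] pointing down, gripper open.
Joint ranges: [-163.93, 163.93], [-17.29, 119.83], [-79.2, 71.16], [3.27, 140.29], [-89.18, 269.18], [5.43, 117.66], [-154.24, 154.24]. Speed limits (degrees/s): [147.25, 147.25, 180, 180, 180, 180, 180].

### API

Orientations are given as [roll, pitch, yaw] about the fixed x, y, z axes, in that order (R = Rz(yaw) Ry(pitch) Rx(roll)).
In Python, from cell import env gives the robot as it stands.
- The arm moves only by the shell command python3 -m creep 'ROWS' [OPENING] [FORCE]. ROWS is JSON, a list of rows, each an object of numbers: "tx", "ty", "tz": the shift along the tool's x, y, z in m; "rx", "ry", "rz": the turn, a rotation vector about the tool's x, y, z in degrees. In form: [{"tx": .., "ty": .., "tz": .., "rx": .., "ry": .., "rz": ..}, ...]. A call has 1 to 20 rows; each row shifts and turns the commanded pose from where the row before left it, along the tool's axes as they then stand; what a row does not reach is not made up. A row lasts 1/8 s, in which the tool goes at most 62.5 mm and 10.7 degrees, less where a joint would pass 70% of its speed; a pose out of reach is approached as far as the arm can. A call is refused whole if a number of a shift passes 0.0625 or a number of a turn 10.7, either way. A call with a gripper value outside its range is refused whole. OPENING is the finger opening in m, from 0 to 0.087, set as the call begins (- or left out, the last holds). The fingers move at their own pace and stop on an object; FORCE is the grip in N (left out, the last holds). Time passes only in rows, so rows that do not move let the fingers close. It gives the time, the measured TCP pose, the force and the opening at its end, in the units of the state.
- env.get_obs(): the state, without advancing time (a new reading comes with each control period).
- env.read_camera(name): name is "scene" or "top" or "wrist"; returns a dict with "pixels" (420x560x3 uint8, red, green, blue), "intrinsics" (3x3 intrinsics, pixels), "R" (3x3) and "t" (3): a world point X has camera coordinates R X + t. Camera axes: x right, y down, z forward; pixel columns grow to the right and rows downward; lengths in m; the calibration is good to about 2 mm. A picture is of the moment at which its call begins. There is no depth.
- env.sign_off(): hands the job in, once; it reports no verdict.
The state is a dict: "time_s": time; "qpos": joint angles; "joint_velocities": joint speeds; "effort": joint torques, N m; "tool_pos": TCP position; "tool_rot": TCP orientation; "force": force on the tool from outside, world axes, zero at the start; "wrist_torque": the same for the moment, N m; "grip_width": finger opening in m.
Only numpy, scipy, OpenCV 4.12 (cv2) and the standard library are available. Lean on these libraries where they do the work, as an engineer would, in place of code of your own. Each camera call takes 0.05 s, during which the arm holds its last target.

### The job

Load the reagent carrier for the next run: move the four capped bottles from the metal cold rack into the black carrier, each into the cup of the same colour as its cap, so that the row takes the carrier's colour order. Keep every bottle upright all the way and leave all four standing fully down on the floor of their cups, released. Leave the tip box and the timer where they are.

Things in the scene. Friction and masses are not known exactly. Their poses are not given: they have to be found in the camera images.
- bottle_red_centre (a point): Centre, half-way up, of the loose white bottle with red cap and stripe: 92 mm high, 50 to 110 g, z its axis, body 38 mm wide, straight from 46 below to 18 mm above this point; cap 29 mm wide. The bottles start in a row, 66 mm apart, colours in any order, in bores of a fixed aluminium rack 290 x 90 mm, its top 28 mm below this point. Grip the body, fingers across the row (28 mm between neighbours).
- bottle_yellow_centre (a point): Centre, half-way up, of the loose white bottle with yellow cap and stripe: 92 mm high, 50 to 110 g, z its axis, body 38 mm wide, straight from 46 below to 18 mm above this point; cap 29 mm wide. The bottles start in a row, 66 mm apart, colours in any order, in bores of a fixed aluminium rack 290 x 90 mm, its top 28 mm below this point. Grip the body, fingers across the row (28 mm between neighbours).
- bottle_green_centre (a point): Centre, half-way up, of the loose white bottle with green cap and stripe: 92 mm high, 50 to 110 g, z its axis, body 38 mm wide, straight from 46 below to 18 mm above this point; cap 29 mm wide. The bottles start in a row, 66 mm apart, colours in any order, in bores of a fixed aluminium rack 290 x 90 mm, its top 28 mm below this point. Grip the body, fingers across the row (28 mm between neighbours).
- bottle_blue_centre (a point): Centre, half-way up, of the loose white bottle with blue cap and stripe: 92 mm high, 50 to 110 g, z its axis, body 38 mm wide, straight from 46 below to 18 mm above this point; cap 29 mm wide. The bottles start in a row, 66 mm apart, colours in any order, in bores of a fixed aluminium rack 290 x 90 mm, its top 28 mm below this point. Grip the body, fingers across the row (28 mm between neighbours).
- cup_red: Red round plastic cup, fixed, for the red-capped bottle. Origin: centre of its underside, z up. 24 mm high; floor 42 mm wide, 3 mm above the origin; flares above 10 mm to a mouth 56 mm wide. A seated bottle's centre is 49 mm above the origin. The cups stand in a row, 66 mm apart, colours in any order, in a fixed black carrier 284 x 84 mm, its rim 20 mm above the origin.
- cup_yellow: Yellow round plastic cup, fixed, for the yellow-capped bottle. Origin: centre of its underside, z up. 24 mm high; floor 42 mm wide, 3 mm above the origin; flares above 10 mm to a mouth 56 mm wide. A seated bottle's centre is 49 mm above the origin. The cups stand in a row, 66 mm apart, colours in any order, in a fixed black carrier 284 x 84 mm, its rim 20 mm above the origin.
- cup_green: Green round plastic cup, fixed, for the green-capped bottle. Origin: centre of its underside, z up. 24 mm high; floor 42 mm wide, 3 mm above the origin; flares above 10 mm to a mouth 56 mm wide. A seated bottle's centre is 49 mm above the origin. The cups stand in a row, 66 mm apart, colours in any order, in a fixed black carrier 284 x 84 mm, its rim 20 mm above the origin.
- cup_blue: Blue round plastic cup, fixed, for the blue-capped bottle. Origin: centre of its underside, z up. 24 mm high; floor 42 mm wide, 3 mm above the origin; flares above 10 mm to a mouth 56 mm wide. A seated bottle's centre is 49 mm above the origin. The cups stand in a row, 66 mm apart, colours in any order, in a fixed black carrier 284 x 84 mm, its rim 20 mm above the origin.
- tip_box: Bystander: loose closed pipette-tip box, grey with a see-through green lid over yellow tips, 84 x 122 x 62 mm; origin at the centre of its underside.
- timer: Bystander: loose white bench timer lying flat, 66 x 78 x 20 mm; origin at the centre of its underside.
Not all that is in view belongs to the job. Leave any purple look-alike of the part that bears bottle_red_centre alone.

How it is judged:
By the outcome, as a careful person would: the job done as asked, in the order asked, and still so for the second after the job is handed in, with the robot touching nothing.
It also fails if it takes over 120 s, if anything falls off the work surface, if the arm or the gripper's body presses on something with over 40 N, if the wrist force passes 120 N, or if a joint passes its speed limit or range.

## Working session

There is one attempt and no reset: what is moved stays moved. The work goes in short steps, Python scripts to look and compute and a shell command to move; the robot and the scene stay as the last step left them, time stands still between calls to the robot, and variables do not carry over. Pictures are saved under pics/ and viewed, and the job is handed in when it is done.

```bash
mkdir -p pics; ls
python3 - <<'E'
from cell import env
import cv2
o=env.get_obs();print(o)
for n in("scene","top","wrist"):
    c=env.read_camera(n);cv2.imwrite(f"pics/{n}0.png",c["pixels"][:,:,::-1]);print(n,c["intrinsics"],c["R"],c["t"])
E
```

```text
pics
{'time_s': 0.0, 'qpos': array([-76.54276133,  18.43947672,  -4.01350128,  83.17462486,
         1.29485385,  78.5416931 ,  -3.26056274]), 'joint_velocities': array([ 0.00633286, -0.00148057, -0.06811998, -0.01029402,  0.05206217,
        0.08550773,  0.04701724]), 'effort': array([ 8.70666304e-05, -4.91297829e+01, -4.03886363e-01, -3.12516582e+01,
       -6.38398854e-02,  4.42670239e-02,  2.04113871e-04]), 'tool_pos': array([0.14228725, 0.63365656, 0.21795896]), 'tool_rot': array([-1.79889433e+02,  6.29464394e-03,  1.67349992e+02]), 'force': array([-0.46506403,  0.70868342,  0.31669198]), 'wrist_torque': array([ 0.0124504 , -0.02433977,  0.01160261]), 'grip_width': 0.0867315142551468}
scene [[387.48413722   0.         276.74842176]
 [  0.         387.48413722 208.29752486]
 [  0.           0.           1.        ]] [[ 0.85023649  0.52622814  0.0134856 ]
 [ 0.40172572 -0.63209459 -0.66262574]
 [-0.34016813  0.5688061  -0.74882926]] [-0.46225357 -0.15279683  1.23943397]
top [[472.98040135   0.         285.42438058]
 [  0.         472.98040135 210.47189769]
 [  0.           0.           1.        ]] [[-0.02262507 -0.99964767 -0.01387936]
 [-0.99354717  0.02402601 -0.11084567]
 [ 0.11114008  0.01128191 -0.99374071]] [0.01605049 0.5330924  1.41460056]
wrist [[320.69413208   0.         275.97536166]
 [  0.         320.69413208 204.05174705]
 [  0.           0.           1.        ]] [[ 0.21882988  0.97576228 -0.00120466]
 [ 0.94702341 -0.21208699  0.24117579]
 [ 0.23507475 -0.05391732 -0.9704807 ]] [-0.6506805  -0.02820715  0.38872326]
```

View pics/scene0.png

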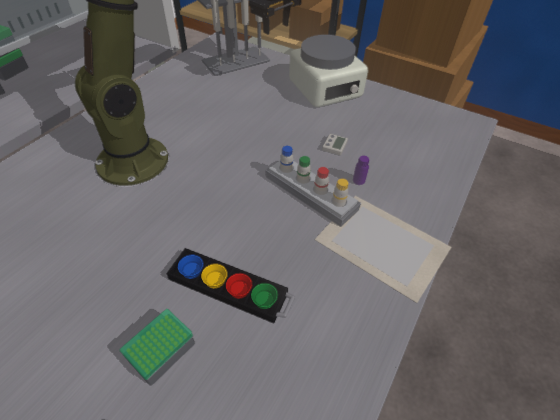

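View pics/top0.png

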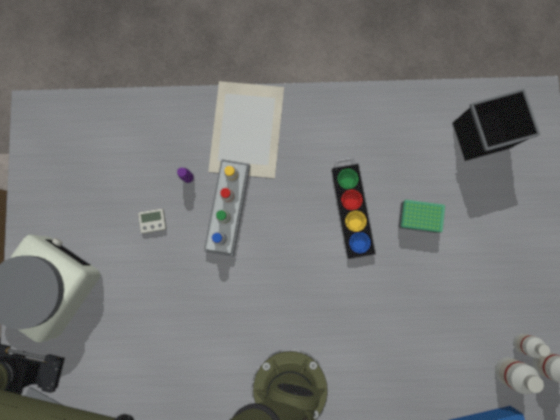

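View pics/wrist0.png

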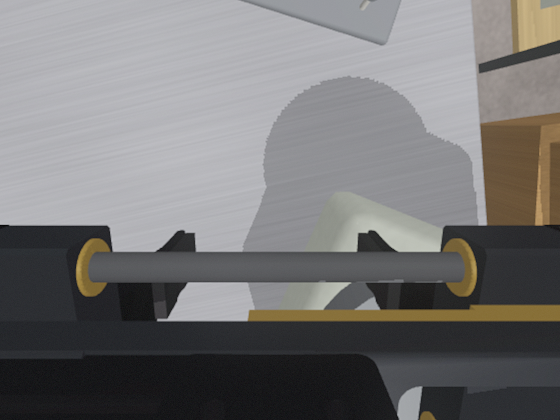

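The scene view shows the rack with caps blue (287,152), green (305,162), red (323,173), yellow (342,185). The carrier cups are blue (191,267), yellow (215,277), red (239,287), green (264,296). The top view shows the same, plus the purple decoy at (185,174), the timer at (151,221) and the tip box at (422,217). Next I'll triangulate the cups and caps.

```bash
cat > h.py <<'E'
from cell import env
import cv2,numpy as np
from scipy.spatial.transform import Rotation as Ro
HUE=dict(red=[(0,8),(172,180)],yellow=[(20,32)],green=[(50,85)],blue=[(105,122)])
def mask(im,c):
    h=cv2.cvtColor(im,cv2.COLOR_RGB2HSV);m=np.zeros(im.shape[:2],np.uint8)
    for a,b in HUE[c]: m|=cv2.inRange(h,(a,110,60),(b,255,255))
    return m
def blobs(im,c,roi):
    x0,y0,x1,y1=roi;m=mask(im,c);k=np.zeros_like(m);k[y0:y1,x0:x1]=m[y0:y1,x0:x1]
    n,l,s,ce=cv2.connectedComponentsWithStats(k)
    return sorted([(int(s[i,4]),ce[i].round(1).tolist(),s[i,:4].tolist()) for i in range(1,n) if s[i,4]>8],reverse=True)[:3]
def ray(cam,p):
    d=np.linalg.inv(cam["intrinsics"])@[p[0],p[1],1];C=-cam["R"].T@cam["t"];d=cam["R"].T@d
    return C,d/np.linalg.norm(d)
def plane(cam,p,z):
    C,d=ray(cam,p);return C+d*(z-C[2])/d[2]
def tri(c1,p1,c2,p2):
    C1,d1=ray(c1,p1);C2,d2=ray(c2,p2)
    s=np.linalg.lstsq(np.c_[d1,-d2],C2-C1,rcond=None)[0]
    a,b=C1+s[0]*d1,C2+s[1]*d2;return (a+b)/2,np.linalg.norm(a-b)
E
python3 - <<'E'
from h import *
s=env.read_camera("scene");t=env.read_camera("top")
for nm,rs,rt in(("caps",(260,135,370,220),(200,150,255,265)),("cups",(165,245,300,320),(325,155,380,262))):
  for c in HUE:
    a=blobs(s["pixels"],c,rs);b=blobs(t["pixels"],c,rt)
    print(nm,c,a,b)
    if a and b: print("   tri",*tri(s,a[0][1],t,b[0][1]))
for n,im,r in(("s",s["pixels"],(260,135,370,225)),("t",t["pixels"],(195,150,255,265)),("sc",s["pixels"],(160,240,300,320)),("tc",t["pixels"],(320,155,385,265))):
    x=im[r[1]:r[3],r[0]:r[2],::-1];cv2.imwrite(f"pics/c_{n}.png",cv2.resize(x,None,fx=5,fy=5,interpolation=cv2.INTER_CUBIC))
E
```

```text
caps red [(95, [322.7, 172.0], [318, 167, 11, 11])] [(77, [225.1, 192.6], [221, 188, 10, 10])]
   tri [0.5813872  0.17709971 0.10356218] 0.0007507320812073564
caps yellow [(103, [342.1, 183.8], [337, 179, 11, 11]), (12, [340.5, 197.5], [335, 196, 12, 3])] [(80, [229.2, 170.6], [225, 166, 10, 10])]
   tri [0.64622019 0.16454557 0.1031629 ] 0.0008882752197753452
caps green [(47, [304.3, 159.5], [300, 157, 9, 7])] [(58, [220.8, 214.8], [217, 211, 9, 9])]
   tri [0.5161902  0.18939707 0.10890447] 0.0005241212997011122
caps blue [(83, [286.8, 150.3], [282, 146, 10, 10])] [(74, [216.6, 237.3], [212, 233, 10, 10])]
   tri [0.45156205 0.20259669 0.10378   ] 0.001114654956229007
cups red [(534, [238.6, 285.0], [226, 273, 27, 26])] [(383, [351.5, 199.4], [340, 189, 23, 22])]
   tri [ 0.56208716 -0.19983157  0.02809896] 0.001634095250380619
cups yellow [(526, [214.1, 275.2], [201, 263, 27, 26])] [(401, [355.4, 220.7], [344, 210, 23, 22])]
   tri [ 0.49656766 -0.20920365  0.02766354] 0.0014412072959740984
cups green [(528, [264.0, 295.1], [251, 283, 27, 26]), (87, [169.2, 315.3], [165, 309, 13, 11])] [(343, [347.6, 178.3], [337, 168, 22, 21])]
   tri [ 0.627523   -0.19036775  0.02869286] 0.001988506632557688
cups blue [(493, [190.4, 265.8], [177, 254, 27, 25])] [(389, [359.5, 242.4], [349, 232, 22, 22])]
   tri [ 0.43062938 -0.21887803  0.02700503] 0.0007364388822071673
```

```bash
cat >> h.py <<'E'
def go(x,y,z,yaw):
    """print shift in current tool axes, then tilt-correcting turn"""
    o=env.get_obs();R=Ro.from_euler('xyz',o["tool_rot"],degrees=True)
    d=R.inv().apply(np.array([x,y,z])-o["tool_pos"])
    w=(R.inv()*Ro.from_euler('xyz',[180,0,yaw],degrees=True)).as_rotvec(degrees=True)
    print("at",o["tool_pos"].round(4),o["tool_rot"].round(2),"shift",d.round(4),"turn",w.round(2),"t",round(o["time_s"],2))
E
python3 - <<'E'
from h import *
w=env.read_camera("wrist");o=env.get_obs()
R=Ro.from_euler('xyz',o["tool_rot"],degrees=True)
print("cam in tool",R.inv().apply(-w["R"].T@w["t"]-o["tool_pos"]), (w["R"]@R.as_matrix()).round(3))
go(.45,.23,.27,168.9)
E
```

```text
cam in tool [ 0.06655553  0.0013188  -0.16506643] [[ 0.     1.    -0.   ]
 [-0.971  0.    -0.241]
 [-0.241  0.     0.971]]
at [0.1424 0.634  0.2187] [-179.96    0.    167.35] shift [-0.3887 -0.3269 -0.0511] turn [-0.04  0.   -1.55] t 0.3
```

View pics/c_t.png

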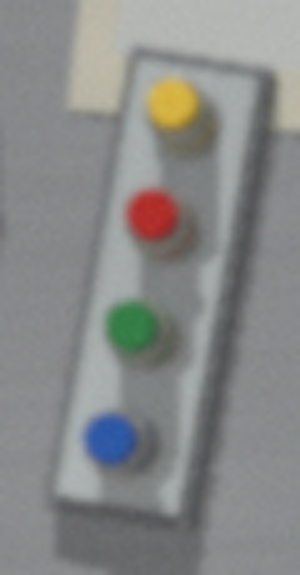

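View pics/c_sc.png

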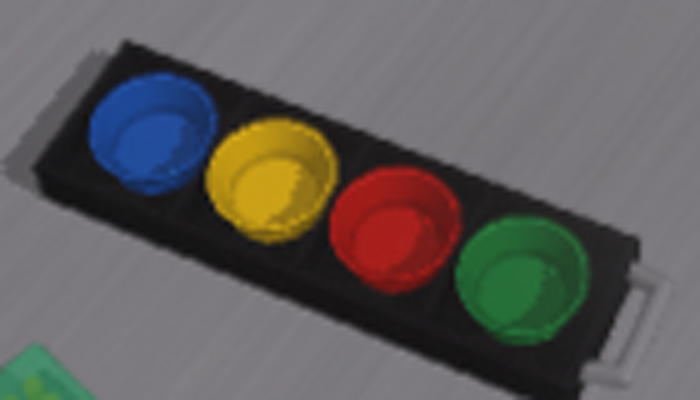

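```bash
python3 -m creep '[{"tz":-0.04},{"tz":-0.04},{"tz":-0.04},{"tz":-0.04}]'
python3 - <<'E'
from h import *
go(.627,.168,.38,168.9)
E
```

```text
at [0.1424 0.634  0.2187] [-179.96    0.    167.35] shift [-0.5749 -0.3487 -0.161 ] turn [-0.04  0.   -1.55] t 0.3$[0]: bad value
```

```bash
python3 -m creep '[{"tx":0,"ty":0,"tz":-0.04,"rx":0,"ry":0,"rz":0},{"tx":0,"ty":0,"tz":-0.04,"rx":0,"ry":0,"rz":0},{"tx":0,"ty":0,"tz":-0.04,"rx":0,"ry":0,"rz":0},{"tx":0,"ty":0,"tz":-0.04,"rx":0,"ry":0,"rz":-1.5}]'
python3 - <<'E'
from h import *
go(.627,.168,.38,168.9)
E
```

```text
time_s: 0.8
tool_pos: [0.1424, 0.6341, 0.3804]
tool_rot: [180.0, 0.0, 168.9]
force: [-0.4, 1.1, -0.3]
grip_width: 0.0873
at [0.1424 0.6341 0.3804] [179.99   0.   168.88] shift [-5.654e-01 -3.639e-01  4.000e-04] turn [ 0.01  0.   -0.02] t 0.8
```

```bash
python3 -m creep '[{"tx":-0.02,"ty":-0.013,"tz":0,"rx":0,"ry":0,"rz":0},{"tx":-0.04,"ty":-0.026,"tz":0,"rx":0,"ry":0,"rz":0},{"tx":-0.04,"ty":-0.026,"tz":0,"rx":0,"ry":0,"rz":0},{"tx":-0.04,"ty":-0.026,"tz":0,"rx":0,"ry":0,"rz":0},{"tx":-0.04,"ty":-0.026,"tz":0,"rx":0,"ry":0,"rz":0},{"tx":-0.04,"ty":-0.026,"tz":0,"rx":0,"ry":0,"rz":0},{"tx":-0.04,"ty":-0.026,"tz":0,"rx":0,"ry":0,"rz":0},{"tx":-0.04,"ty":-0.026,"tz":0,"rx":0,"ry":0,"rz":0},{"tx":-0.04,"ty":-0.026,"tz":0,"rx":0,"ry":0,"rz":0},{"tx":-0.04,"ty":-0.026,"tz":0,"rx":0,"ry":0,"rz":0},{"tx":-0.04,"ty":-0.026,"tz":0,"rx":0,"ry":0,"rz":0},{"tx":-0.04,"ty":-0.026,"tz":0,"rx":0,"ry":0,"rz":0},{"tx":-0.04,"ty":-0.026,"tz":0,"rx":0,"ry":0,"rz":0},{"tx":-0.04,"ty":-0.026,"tz":0,"rx":0,"ry":0,"rz":0},{"tx":-0.025,"ty":-0.013,"tz":0,"rx":0,"ry":0,"rz":0},{"tx":0,"ty":0,"tz":0,"rx":0,"ry":0,"rz":0},{"tx":0,"ty":0,"tz":0,"rx":0,"ry":0,"rz":0}]'
python3 - <<'E'
from h import *
go(.627,.168,.38,168.9)
w=env.read_camera("wrist");cv2.imwrite("pics/w1.png",w["pixels"][:,:,::-1])
for c in HUE: print(c,blobs(w["pixels"],c,(0,0,560,240)))
E
```

```text
time_s: 2.92
tool_pos: [0.6256, 0.1681, 0.3783]
tool_rot: [180.0, -0.1, 168.9]
force: [-0.0, 0.2, 0.1]
grip_width: 0.087
at [0.6256 0.1681 0.3783] [ 1.7999e+02 -9.0000e-02  1.6886e+02] shift [-0.0014  0.0002 -0.0017] turn [ 0.01 -0.09 -0.04] t 2.92
red [(1347, [43.4, 171.5], [22, 153, 45, 39]), (375, [274.2, 140.1], [264, 129, 22, 23])]
yellow [(1480, [22.5, 131.9], [0, 112, 48, 41]), (364, [274.3, 188.4], [264, 178, 22, 22]), (14, [95.4, 238.9], [90, 238, 12, 2])]
green [(1181, [63.2, 208.3], [43, 191, 42, 35]), (409, [274.2, 87.7], [263, 76, 23, 24])]
blue [(842, [10.7, 91.8], [0, 69, 27, 43]), (525, [273.9, 31.7], [262, 18, 25, 29])]
```

View pics/w1.png

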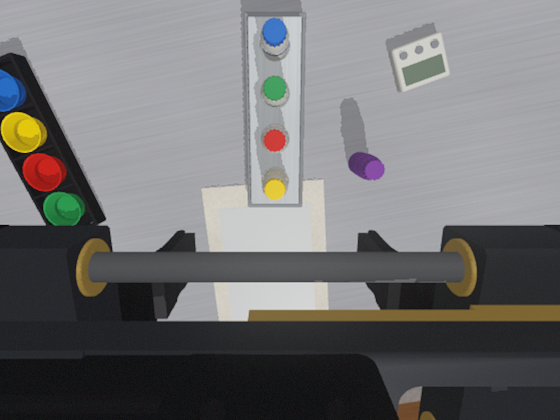

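The wrist view shows the caps in one straight column: blue (274,32), green (274,88), red (274,140), yellow (274,188). So the yaw lines up with the row, and the decoy is well to the side at (367,166).

Run:
```python
from h import *
w=env.read_camera("wrist");s=env.read_camera("scene");t=env.read_camera("top")
P={}
for n,c,r in(("w",w,(230,0,320,225)),("s",s,(260,135,370,220)),("t",t,(200,150,255,265))):
    for k in("yellow","red","green","blue"): 
        b=blobs(c["pixels"],k,r); P[n,k]=(b[0][1],b[0][0]) if b else None
print(P)
for z in(.095,.1,.105,.11,.115):
  for n,c in(("w",w),("t",t)):
    try:
      q=np.array([plane(c,P[n,k][0],z)[:2] for k in("yellow","red","green","blue")])
      print(z,n,q.round(4).tolist(),np.linalg.norm(np.diff(q,axis=0),axis=1).round(4))
    except TypeError: pass
for k in("yellow","red","green","blue"):
  if P["t",k]: print(k,tri(w,P["w",k][0],t,P["t",k][0]),tri(w,P["w",k][0],s,P["s",k][0]) if P["s",k] else "")
cv2.imwrite("pics/s1.png",s["pixels"][:,:,::-1])
```

```text
{('w', 'yellow'): ([273.9, 188.5], 363), ('w', 'red'): ([273.7, 140.3], 370), ('w', 'green'): ([273.7, 88.0], 405), ('w', 'blue'): ([273.6, 31.9], 520), ('s', 'yellow'): ([342.1, 183.8], 103), ('s', 'red'): ([322.7, 172.0], 94), ('s', 'green'): ([304.3, 159.5], 47), ('s', 'blue'): ([286.8, 150.4], 84), ('t', 'yellow'): ([229.0, 171.5], 62), ('t', 'red'): ([224.8, 192.6], 82), ('t', 'green'): None, ('t', 'blue'): None}
0.095 w [[0.6467, 0.1634], [0.5804, 0.1762], [0.5138, 0.1894], [0.4475, 0.2023]] [0.0674 0.068  0.0675]
0.1 w [[0.6457, 0.1636], [0.5802, 0.1763], [0.5143, 0.1893], [0.4487, 0.2021]] [0.0667 0.0672 0.0668]
0.105 w [[0.6448, 0.1639], [0.58, 0.1763], [0.5148, 0.1892], [0.45, 0.2019]] [0.0659 0.0665 0.066 ]
0.11 w [[0.6438, 0.1641], [0.5798, 0.1764], [0.5153, 0.1891], [0.4513, 0.2016]] [0.0652 0.0657 0.0653]
0.115 w [[0.6428, 0.1643], [0.5796, 0.1765], [0.5158, 0.1891], [0.4525, 0.2014]] [0.0644 0.0649 0.0645]
yellow (array([0.64275069, 0.16419389, 0.11225473]), np.float64(0.0012032280066801072)) (array([0.64551064, 0.16396208, 0.10316246]), np.float64(0.0008855025470887893))
red (array([0.57960671, 0.17642997, 0.1166456 ]), np.float64(0.0002802937204669475)) (array([0.58059718, 0.17655142, 0.10358412]), np.float64(0.0011536450672215914))
```

View pics/s1.png

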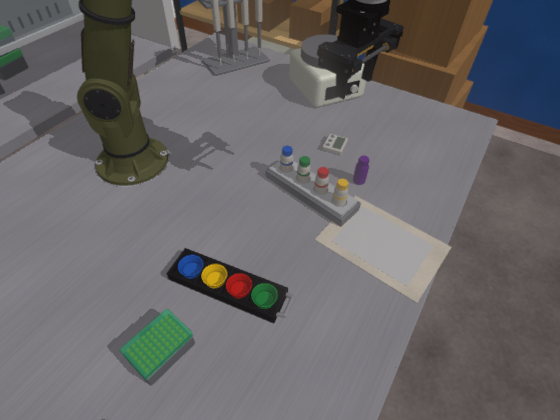

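Run:
```python
from h import *
im=cv2.imread("pics/w1.png")
x=im[0:215,230:320];cv2.imwrite("pics/w1c.png",np.hstack([cv2.resize(x[:110],None,fx=4.4,fy=5.4,interpolation=cv2.INTER_CUBIC),cv2.resize(x[105:],None,fx=4.4,fy=5.4,interpolation=cv2.INTER_CUBIC)]))
g=cv2.cvtColor(im,cv2.COLOR_BGR2GRAY)
print("rows at col 290",g[0:24,290].tolist(),g[195:215,290].tolist())
print("cols row115",g[115,236:256].tolist(),g[115,292:312].tolist())
```

```text
rows at col 290 [131, 130, 133, 133, 133, 132, 134, 135, 136, 135, 135, 126, 114, 118, 118, 114, 155, 195, 206, 204, 203, 204, 203, 203] [197, 197, 197, 197, 197, 197, 198, 199, 179, 141, 146, 153, 185, 207, 205, 205, 205, 204, 205, 205]
cols row115 [167, 166, 166, 165, 166, 165, 166, 149, 131, 121, 127, 140, 131, 129, 177, 199, 198, 198, 197, 200] [197, 196, 196, 196, 193, 192, 196, 171, 132, 135, 143, 140, 154, 165, 165, 164, 167, 169, 167, 168]
```

View pics/w1c.png

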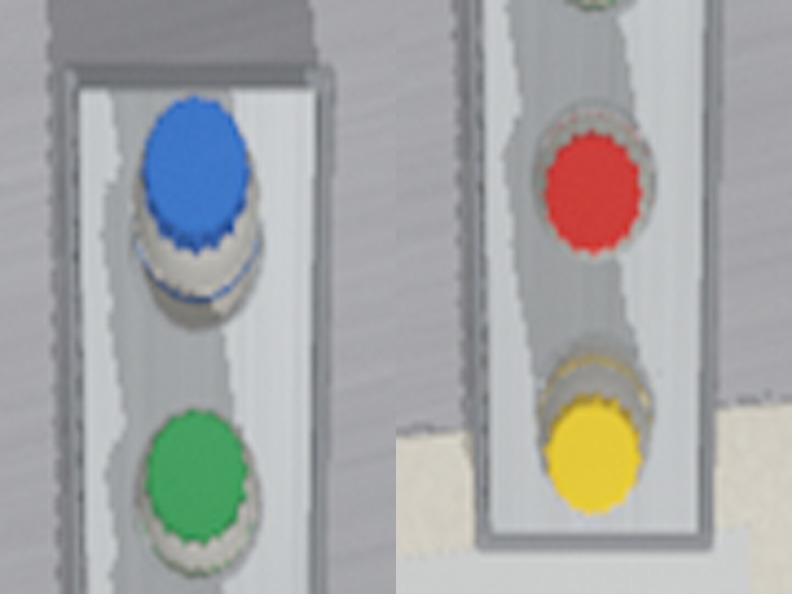

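Run:
```python
from h import *
w=env.read_camera("wrist")
for z in(.1,.103,.106,.109,.112): print(z,np.linalg.norm(plane(w,(273.7,18),z)-plane(w,(273.8,200),z)).round(4), [ (plane(w,(u,v),z)).round(4)[:2].tolist() for u,v in((273.7,140.3),)])
for z in(.025,.03,.035,.04): print(z,np.linalg.norm(plane(w,(275,12.2),z)-plane(w,(275,207),z)).round(4),np.linalg.norm(plane(w,(275,16),z)-plane(w,(275,203.2),z)).round(4))
```

```text
0.1 0.2334 [[0.5807, 0.1765]]
0.103 0.2318 [[0.5806, 0.1765]]
0.106 0.2302 [[0.5804, 0.1766]]
0.109 0.2286 [[0.5803, 0.1766]]
0.112 0.2271 [[0.5802, 0.1766]]
0.025 0.2924 0.2808
0.03 0.2895 0.2781
0.035 0.2867 0.2754
0.04 0.2839 0.2727
```

Run:
```python
from h import *
go(.645,.1643,.178,168.9)
```

```text
at [0.6257 0.1688 0.3793] [179.96   0.   168.95] shift [-0.0198 -0.0009  0.2013] turn [0.04 0.   0.05] t 3.17
```

```bash
python3 -m creep '[{"tx":-0.01,"ty":0,"tz":0.02,"rx":0,"ry":0,"rz":0},{"tx":-0.01,"ty":-0.001,"tz":0.04,"rx":0,"ry":0,"rz":0},{"tx":0,"ty":0,"tz":0.05,"rx":0,"ry":0,"rz":0},{"tx":0,"ty":0,"tz":0.05,"rx":0,"ry":0,"rz":0},{"tx":0,"ty":0,"tz":0.04,"rx":0,"ry":0,"rz":0},{"tx":0,"ty":0,"tz":0,"rx":0,"ry":0,"rz":0},{"tx":0,"ty":0,"tz":0,"rx":0,"ry":0,"rz":0}]'
python3 - <<'E'
from h import *
go(.645,.1643,.072,168.9)
w=env.read_camera("wrist");cv2.imwrite("pics/w2.png",w["pixels"][:,:,::-1])
E
```

```text
time_s: 4.05
tool_pos: [0.6466, 0.163, 0.1802]
tool_rot: [180.0, 0.1, 168.8]
force: [0.2, 0.6, 1.0]
grip_width: 0.0869
at [0.6466 0.163  0.1802] [1.7996e+02 1.0000e-01 1.6884e+02] shift [0.002  0.0009 0.1082] turn [ 0.04  0.1  -0.06] t 4.05
```

View pics/w2.png

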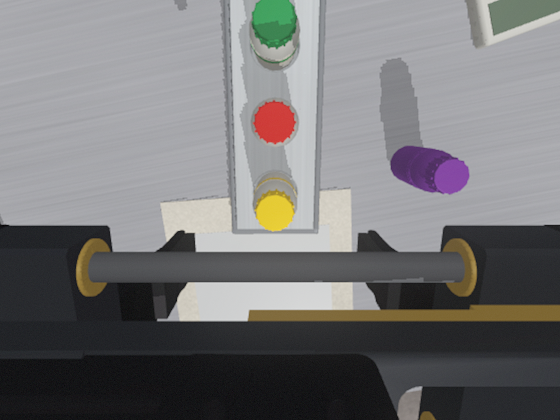

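The wrist view shows the yellow cap at (275,211), centred between the jaws, and red at (274,122). I'll use the 66 mm spacing in this closer view to refine the height.

Run:
```python
from h import *
w=env.read_camera("wrist");r=(230,0,320,232)
b={k:blobs(w["pixels"],k,r)[0] for k in("yellow","red","green")};print(b)
for z in(.1,.104,.108,.112):
    q=[plane(w,b[k][1],z) for k in("yellow","red")];print(z,np.round(q,4)[:,:2].tolist(),np.linalg.norm(q[0]-q[1]))
    # red cap dia
    x,y,ww,h=b["red"][2];print("   redcap w",np.linalg.norm(plane(w,(x-.5,y),z)-plane(w,(x+ww-.5,y),z)))
```

```text
{'yellow': (1223, [273.9, 209.2], [254, 188, 40, 42]), 'red': (1330, [273.7, 121.0], [253, 99, 43, 44]), 'green': (1685, [273.5, 21.2], [251, 0, 45, 48])}
0.1 [[0.6463, 0.1633], [0.5797, 0.1763]] 0.06786085142145944
   redcap w 0.03144364025532774
0.104 [[0.6453, 0.1635], [0.5798, 0.1763]] 0.06675818179989032
   redcap w 0.030932713171820288
0.108 [[0.6442, 0.1637], [0.5798, 0.1764]] 0.06565551217832133
   redcap w 0.03042178608831286
0.112 [[0.6432, 0.1639], [0.5798, 0.1764]] 0.06455284255675223
   redcap w 0.029910859004805473
```

```bash
python3 -m creep '[{"tx":0.001,"ty":0.001,"tz":0.03,"rx":0,"ry":0,"rz":0},{"tx":0.001,"ty":0,"tz":0.03,"rx":0,"ry":0,"rz":0},{"tx":0,"ty":0,"tz":0.03,"rx":0,"ry":0,"rz":0},{"tx":0,"ty":0,"tz":0.02,"rx":0,"ry":0,"rz":0},{"tx":0,"ty":0,"tz":0,"rx":0,"ry":0,"rz":0},{"tx":0,"ty":0,"tz":0,"rx":0,"ry":0,"rz":0}]' 0.087
python3 - <<'E'
from h import *
go(.645,.164,.070,168.9)
s=env.read_camera("scene");cv2.imwrite("pics/s2.png",cv2.resize(s["pixels"][100:260,220:420,::-1],None,fx=3.5,fy=3.5))
E
```

```text
time_s: 4.9
tool_pos: [0.6452, 0.1646, 0.0708]
tool_rot: [179.9, 0.1, 168.8]
force: [-0.4, -0.1, -0.0]
grip_width: 0.0872
at [0.6452 0.1646 0.0708] [1.7993e+02 1.3000e-01 1.6885e+02] shift [ 0.0001 -0.0006  0.0008] turn [ 0.07  0.13 -0.05] t 4.9
```

View pics/s2.png

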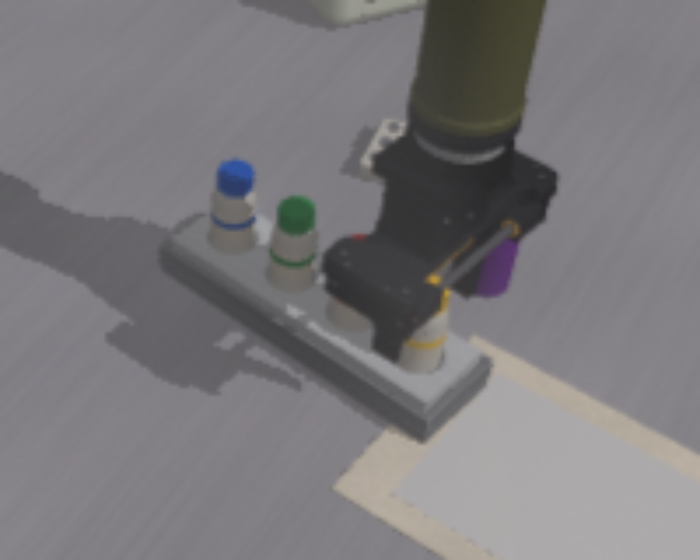

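The scene crop shows the fingers straddling the yellow bottle at (425,340), well clear of its neighbours. I'll close now.

```bash
python3 -m creep '[{"tx":0,"ty":0,"tz":0,"rx":0,"ry":0,"rz":0},{"tx":0,"ty":0,"tz":0,"rx":0,"ry":0,"rz":0},{"tx":0,"ty":0,"tz":0,"rx":0,"ry":0,"rz":0},{"tx":0,"ty":0,"tz":0,"rx":0,"ry":0,"rz":0},{"tx":0,"ty":0,"tz":0,"rx":0,"ry":0,"rz":0},{"tx":0,"ty":0,"tz":0,"rx":0,"ry":0,"rz":0},{"tx":0,"ty":0,"tz":0,"rx":0,"ry":0,"rz":0},{"tx":0,"ty":0,"tz":0,"rx":0,"ry":0,"rz":0}]' 0.03 15
```

```text
time_s: 5.95
tool_pos: [0.644, 0.1643, 0.069]
tool_rot: [-180.0, -0.0, 168.8]
force: [-0.1, -0.8, 0.5]
grip_width: 0.0373
```

```bash
python3 -m creep '[{"tx":0,"ty":0,"tz":-0.01,"rx":0,"ry":0,"rz":0},{"tx":0,"ty":0,"tz":-0.015,"rx":0,"ry":0,"rz":0},{"tx":0,"ty":0,"tz":-0.02,"rx":0,"ry":0,"rz":0},{"tx":0,"ty":0,"tz":-0.03,"rx":0,"ry":0,"rz":0},{"tx":0,"ty":0,"tz":-0.04,"rx":0,"ry":0,"rz":0},{"tx":0,"ty":0,"tz":-0.04,"rx":0,"ry":0,"rz":0},{"tx":0,"ty":0,"tz":-0.04,"rx":0,"ry":0,"rz":0},{"tx":0,"ty":0,"tz":-0.04,"rx":0,"ry":0,"rz":0},{"tx":0,"ty":0,"tz":-0.04,"rx":0,"ry":0,"rz":0},{"tx":0,"ty":0,"tz":-0.03,"rx":0,"ry":0,"rz":0},{"tx":0,"ty":0,"tz":0,"rx":0,"ry":0,"rz":0}]'
python3 - <<'E'
from h import *
go(.608,-.193,.38,188.2)
E
```

```text
time_s: 7.32
tool_pos: [0.6449, 0.1642, 0.3788]
tool_rot: [179.8, 0.4, 168.8]
force: [0.1, 0.1, -0.5]
grip_width: 0.0377
at [0.6449 0.1642 0.3788] [179.81   0.37 168.84] shift [-0.0329 -0.3576 -0.0022] turn [  0.13   0.4  -19.36] t 7.33
```

```bash
python3 -m creep '[{"tx":-0.003,"ty":-0.018,"tz":0,"rx":0,"ry":0,"rz":0},{"tx":-0.003,"ty":-0.03,"tz":0,"rx":0,"ry":0,"rz":0},{"tx":-0.003,"ty":-0.036,"tz":0,"rx":0,"ry":0,"rz":0},{"tx":-0.003,"ty":-0.036,"tz":0,"rx":0,"ry":0,"rz":0},{"tx":-0.003,"ty":-0.036,"tz":0,"rx":0,"ry":0,"rz":0},{"tx":-0.003,"ty":-0.036,"tz":0,"rx":0,"ry":0,"rz":0},{"tx":-0.003,"ty":-0.036,"tz":0,"rx":0,"ry":0,"rz":0},{"tx":-0.003,"ty":-0.036,"tz":0,"rx":0,"ry":0,"rz":0},{"tx":-0.003,"ty":-0.036,"tz":0,"rx":0,"ry":0,"rz":0},{"tx":-0.003,"ty":-0.036,"tz":0,"rx":0,"ry":0,"rz":0},{"tx":-0.003,"ty":-0.022,"tz":0,"rx":0,"ry":0,"rz":0},{"tx":0,"ty":0,"tz":0,"rx":0,"ry":0,"rz":-4},{"tx":0,"ty":0,"tz":0,"rx":0,"ry":0,"rz":-6},{"tx":0,"ty":0,"tz":0,"rx":0,"ry":0,"rz":-6},{"tx":0,"ty":0,"tz":0,"rx":0,"ry":0,"rz":-3.4},{"tx":0,"ty":0,"tz":0,"rx":0,"ry":0,"rz":0},{"tx":0,"ty":0,"tz":0,"rx":0,"ry":0,"rz":0}]'
python3 - <<'E'
from h import *
go(.608,-.193,.38,188.2)
w=env.read_camera("wrist");t=env.read_camera("top");cv2.imwrite("pics/w3.png",w["pixels"][:,:,::-1])
cs=("blue","yellow","red","green")
b={k:blobs(w["pixels"],k,(150,0,420,225))[0] for k in cs};print(b)
for z in(.02,.024,.028,.032):
    q=np.array([plane(w,b[k][1],z)[:2] for k in cs]);print(z,q.round(4).tolist(),np.linalg.norm(np.diff(q,axis=0),axis=1).round(4),np.degrees(np.arctan2(*(q[3]-q[0])[::-1])))
E
```

```text
time_s: 9.45
tool_pos: [0.6064, -0.1939, 0.3733]
tool_rot: [180.0, -0.1, -171.9]
force: [0.0, -0.8, -1.3]
grip_width: 0.0371
at [ 0.6064 -0.1939  0.3733] [ 1.7998e+02 -7.0000e-02 -1.7186e+02] shift [-0.0017  0.0007 -0.0067] turn [ 0.02 -0.07 -0.06] t 9.45
{'blue': (1584, [275.1, 44.1], [254, 21, 43, 47]), 'yellow': (1461, [275.2, 92.4], [255, 71, 42, 44]), 'red': (1318, [275.4, 137.4], [256, 117, 40, 42]), 'green': (1169, [275.5, 179.6], [257, 161, 38, 38])}
0.02 [[0.4263, -0.2189], [0.4935, -0.2091], [0.5604, -0.1993], [0.6273, -0.1896]] [0.0679 0.0676 0.0676] 8.293916476745938
0.024 [[0.4271, -0.2188], [0.4939, -0.2091], [0.5603, -0.1993], [0.6266, -0.1897]] [0.0674 0.0671 0.0671] 8.293916476745943
0.028 [[0.428, -0.2186], [0.4942, -0.209], [0.5601, -0.1993], [0.626, -0.1898]] [0.0669 0.0666 0.0666] 8.293916476745943
0.032 [[0.4289, -0.2185], [0.4946, -0.209], [0.56, -0.1993], [0.6253, -0.1899]] [0.0664 0.0661 0.066 ] 8.293916476745947
```

View pics/w3.png

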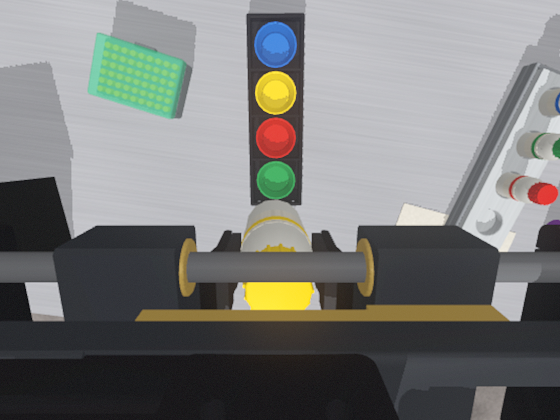

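The wrist view shows the bottle held upright (about (278,250)). The cups run in a column, blue (275,44), yellow (275,92), red (275,137), green (275,180), with the tip box clear at (137,75). Next I'll move over the yellow cup.

Run:
```python
from h import *
go(.4955,-.209,.12,188.2)
```

```text
at [ 0.6068 -0.1936  0.3737] [ 1.7999e+02 -3.0000e-02 -1.7181e+02] shift [0.1122 0.0005 0.2538] turn [ 0.01 -0.03 -0.01] t 9.55
```

```bash
python3 -m creep '[{"tx":0.012,"ty":0,"tz":0.01,"rx":0,"ry":0,"rz":0},{"tx":0.025,"ty":0,"tz":0.02,"rx":0,"ry":0,"rz":0},{"tx":0.025,"ty":0,"tz":0.03,"rx":0,"ry":0,"rz":0},{"tx":0.025,"ty":0,"tz":0.04,"rx":0,"ry":0,"rz":0},{"tx":0.017,"ty":0,"tz":0.04,"rx":0,"ry":0,"rz":0},{"tx":0.008,"ty":0,"tz":0.04,"rx":0,"ry":0,"rz":0},{"tx":0,"ty":0,"tz":0.04,"rx":0,"ry":0,"rz":0},{"tx":0,"ty":0,"tz":0.03,"rx":0,"ry":0,"rz":0},{"tx":0,"ty":0,"tz":0,"rx":0,"ry":0,"rz":0},{"tx":0,"ty":0,"tz":0,"rx":0,"ry":0,"rz":0}]'
python3 - <<'E'
from h import *
go(.4955,-.209,.075,188.2)
for n in("top","scene"):
  c=env.read_camera(n);x=c["pixels"][225:345,150:310] if n=="scene" else c["pixels"][150:270,310:470]
  cv2.imwrite(f"pics/p1{n}.png",cv2.resize(x[:,:,::-1],None,fx=4,fy=4))
E
```

```text
time_s: 10.8
tool_pos: [0.4971, -0.2098, 0.1254]
tool_rot: [-180.0, 0.1, -171.8]
force: [0.0, -0.5, -0.4]
grip_width: 0.0374
at [ 0.4971 -0.2098  0.1254] [-1.7995e+02  1.0000e-01 -1.7176e+02] shift [0.0016 0.001  0.0504] turn [-0.05  0.1   0.04] t 10.8
```

View pics/p1scene.png

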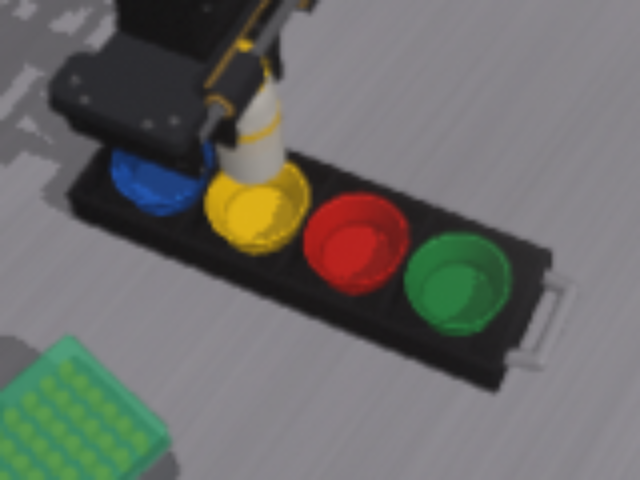

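The scene crop shows the bottle upright above the yellow cup at (250,170). Lowering.

```bash
python3 -m creep '[{"tx":0.001,"ty":0.001,"tz":0.015,"rx":0,"ry":0,"rz":0},{"tx":0,"ty":0,"tz":0.015,"rx":0,"ry":0,"rz":0},{"tx":0,"ty":0,"tz":0.015,"rx":0,"ry":0,"rz":0},{"tx":0,"ty":0,"tz":0.006,"rx":0,"ry":0,"rz":0},{"tx":0,"ty":0,"tz":0,"rx":0,"ry":0,"rz":0},{"tx":0,"ty":0,"tz":0,"rx":0,"ry":0,"rz":0}]'
python3 -m creep '[{"tx":0,"ty":0,"tz":0.002,"rx":0,"ry":0,"rz":0},{"tx":0,"ty":0,"tz":0.002,"rx":0,"ry":0,"rz":0},{"tx":0,"ty":0,"tz":0,"rx":0,"ry":0,"rz":0}]'
python3 -m creep '[{"tx":0,"ty":0,"tz":0.002,"rx":0,"ry":0,"rz":0},{"tx":0,"ty":0,"tz":0,"rx":0,"ry":0,"rz":0},{"tx":0,"ty":0,"tz":0,"rx":0,"ry":0,"rz":0}]'
```

```text
time_s: 11.65
tool_pos: [0.4956, -0.2087, 0.0734]
tool_rot: [-180.0, 0.0, -171.8]
force: [-0.0, 0.2, -1.1]
grip_width: 0.0374
time_s: 12.02
tool_pos: [0.4951, -0.2084, 0.069]
tool_rot: [180.0, -0.0, -171.8]
force: [-0.1, -0.5, -0.5]
grip_width: 0.0375
time_s: 12.4
tool_pos: [0.4952, -0.2085, 0.067]
tool_rot: [180.0, 0.0, -171.7]
force: [-0.1, 0.6, -0.3]
grip_width: 0.0376
```

```bash
for i in 1; do python3 -m creep '[{"tx":0,"ty":0,"tz":0.002,"rx":0,"ry":0,"rz":0},{"tx":0,"ty":0,"tz":0,"rx":0,"ry":0,"rz":0},{"tx":0,"ty":0,"tz":0,"rx":0,"ry":0,"rz":0}]'; done
python3 -m creep '[{"tx":0,"ty":0,"tz":0.0015,"rx":0,"ry":0,"rz":0},{"tx":0,"ty":0,"tz":0,"rx":0,"ry":0,"rz":0},{"tx":0,"ty":0,"tz":0,"rx":0,"ry":0,"rz":0}]'
```

```text
time_s: 12.78
tool_pos: [0.4952, -0.2085, 0.065]
tool_rot: [180.0, 0.0, -171.7]
force: [-0.6, 1.2, -0.9]
grip_width: 0.0373
time_s: 13.15
tool_pos: [0.4951, -0.2085, 0.0635]
tool_rot: [180.0, -0.0, -171.8]
force: [-0.3, -0.2, -0.3]
grip_width: 0.0375
```

```bash
python3 -m creep '[{"tx":0,"ty":0,"tz":0.0015,"rx":0,"ry":0,"rz":0},{"tx":0,"ty":0,"tz":0,"rx":0,"ry":0,"rz":0},{"tx":0,"ty":0,"tz":0,"rx":0,"ry":0,"rz":0}]'
python3 -m creep '[{"tx":0,"ty":0,"tz":0.0015,"rx":0,"ry":0,"rz":0},{"tx":0,"ty":0,"tz":0,"rx":0,"ry":0,"rz":0},{"tx":0,"ty":0,"tz":0,"rx":0,"ry":0,"rz":0}]'
```

```text
time_s: 13.52
tool_pos: [0.4952, -0.2085, 0.062]
tool_rot: [180.0, -0.0, -171.7]
force: [-0.5, -0.1, -0.6]
grip_width: 0.0372
time_s: 13.9
tool_pos: [0.4951, -0.2085, 0.0605]
tool_rot: [180.0, -0.0, -171.8]
force: [0.4, -0.0, -2.1]
grip_width: 0.0372
```

```bash
python3 -m creep '[{"tx":0,"ty":0,"tz":0.001,"rx":0,"ry":0,"rz":0},{"tx":0,"ty":0,"tz":0,"rx":0,"ry":0,"rz":0},{"tx":0,"ty":0,"tz":0,"rx":0,"ry":0,"rz":0}]'
python3 - <<'E'
from h import *
c=env.read_camera("scene");x=c["pixels"][225:345,150:310]
cv2.imwrite(f"pics/p2scene.png",cv2.resize(x[:,:,::-1],None,fx=4,fy=4))
E
```

```text
time_s: 14.28
tool_pos: [0.4954, -0.2086, 0.0599]
tool_rot: [-180.0, 0.0, -171.7]
force: [0.1, 0.3, 2.4]
grip_width: 0.0375
```

View pics/p2scene.png

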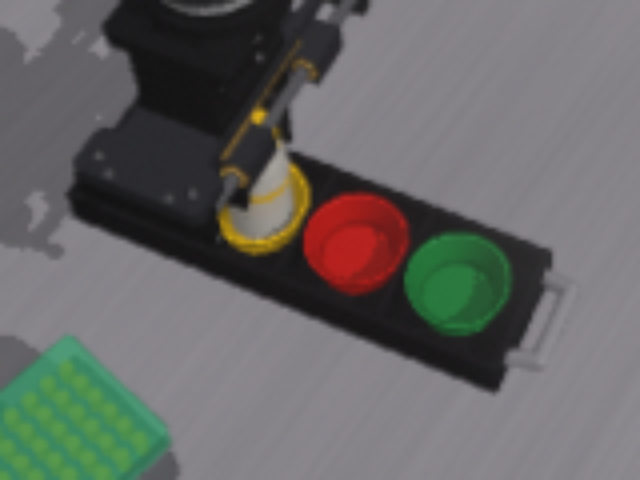

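The crop shows the yellow bottle standing inside its cup at (265,210). A contact force is starting to show.

```bash
python3 -m creep '[{"tx":0,"ty":0,"tz":0.001,"rx":0,"ry":0,"rz":0},{"tx":0,"ty":0,"tz":0,"rx":0,"ry":0,"rz":0},{"tx":0,"ty":0,"tz":0,"rx":0,"ry":0,"rz":0}]'
```

```text
time_s: 14.7
tool_pos: [0.4959, -0.2087, 0.0597]
tool_rot: [-180.0, 0.1, -171.8]
force: [-3.0, 0.7, 9.2]
grip_width: 0.0374
```

```bash
python3 -m creep '[{"tx":0,"ty":0,"tz":-0.001,"rx":0,"ry":0,"rz":0},{"tx":0,"ty":0,"tz":0,"rx":0,"ry":0,"rz":0}]'
python3 -m creep '[{"tx":0,"ty":0,"tz":0,"rx":0,"ry":0,"rz":0},{"tx":0,"ty":0,"tz":0,"rx":0,"ry":0,"rz":0},{"tx":0,"ty":0,"tz":0,"rx":0,"ry":0,"rz":0},{"tx":0,"ty":0,"tz":0,"rx":0,"ry":0,"rz":0},{"tx":0,"ty":0,"tz":0,"rx":0,"ry":0,"rz":0}]' 0.08 15
python3 -m creep '[{"tx":0,"ty":0,"tz":-0.01,"rx":0,"ry":0,"rz":0},{"tx":0,"ty":0,"tz":-0.03,"rx":0,"ry":0,"rz":0},{"tx":0,"ty":0,"tz":-0.05,"rx":0,"ry":0,"rz":0},{"tx":0,"ty":0,"tz":-0.05,"rx":0,"ry":0,"rz":0},{"tx":0,"ty":0,"tz":-0.05,"rx":0,"ry":0,"rz":0},{"tx":0,"ty":0,"tz":-0.03,"rx":0,"ry":0,"rz":0},{"tx":0,"ty":0,"tz":0,"rx":0,"ry":0,"rz":0}]'
python3 - <<'E'
from h import *
go(.5807,.1765,.28,168.9)
for n in("top","scene"):
  c=env.read_camera(n);x=c["pixels"][225:345,150:310] if n=="scene" else c["pixels"][150:270,310:470]
  cv2.imwrite(f"pics/p3{n}.png",cv2.resize(x[:,:,::-1],None,fx=4,fy=4))
E
```

```text
time_s: 14.95
tool_pos: [0.4954, -0.2087, 0.0598]
tool_rot: [-180.0, 0.0, -171.8]
force: [0.1, -0.8, 4.4]
grip_width: 0.0371
time_s: 15.58
tool_pos: [0.4952, -0.2084, 0.0595]
tool_rot: [180.0, -0.0, -171.7]
force: [-0.7, -0.2, -0.7]
grip_width: 0.077
time_s: 16.45
tool_pos: [0.4965, -0.2093, 0.283]
tool_rot: [-179.9, 0.3, -171.8]
force: [0.3, -0.9, 0.1]
grip_width: 0.0802
at [ 0.4965 -0.2093  0.283 ] [-179.89    0.34 -171.77] shift [-0.1386  0.3697  0.0031] turn [-0.06  0.35 19.33] t 16.45
```

View pics/p3scene.png

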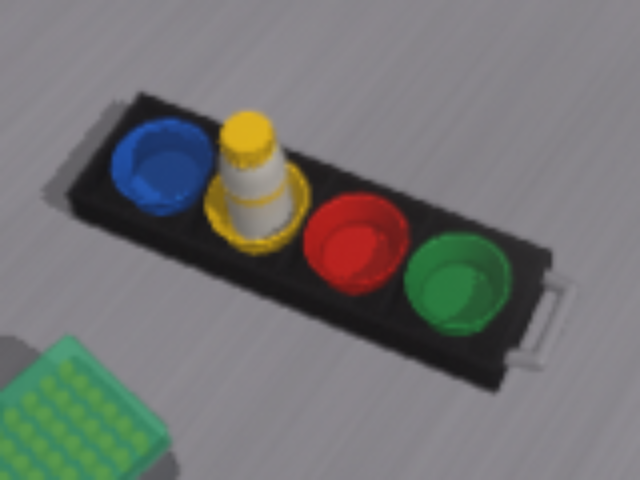

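The yellow bottle stands upright, released and fully in its cup (250,180). Next is red.

```bash
python3 -m creep '[{"tx":-0.006,"ty":0.016,"tz":0,"rx":0,"ry":0,"rz":0},{"tx":-0.012,"ty":0.032,"tz":0,"rx":0,"ry":0,"rz":0},{"tx":-0.015,"ty":0.04,"tz":0,"rx":0,"ry":0,"rz":0},{"tx":-0.015,"ty":0.04,"tz":0,"rx":0,"ry":0,"rz":0},{"tx":-0.015,"ty":0.04,"tz":0,"rx":0,"ry":0,"rz":0},{"tx":-0.015,"ty":0.04,"tz":0,"rx":0,"ry":0,"rz":0},{"tx":-0.015,"ty":0.04,"tz":0,"rx":0,"ry":0,"rz":0},{"tx":-0.015,"ty":0.04,"tz":0,"rx":0,"ry":0,"rz":0},{"tx":-0.015,"ty":0.04,"tz":0,"rx":0,"ry":0,"rz":0},{"tx":-0.01,"ty":0.026,"tz":0,"rx":0,"ry":0,"rz":0},{"tx":-0.006,"ty":0.016,"tz":0,"rx":0,"ry":0,"rz":0},{"tx":0,"ty":0,"tz":0,"rx":0,"ry":0,"rz":4},{"tx":0,"ty":0,"tz":0,"rx":0,"ry":0,"rz":6},{"tx":0,"ty":0,"tz":0,"rx":0,"ry":0,"rz":6},{"tx":0,"ty":0,"tz":0,"rx":0,"ry":0,"rz":3.3},{"tx":0,"ty":0,"tz":0,"rx":0,"ry":0,"rz":0},{"tx":0,"ty":0,"tz":0,"rx":0,"ry":0,"rz":0}]' 0.087
python3 - <<'E'
from h import *
go(.5807,.1765,.16,168.9)
E
```

```text
time_s: 18.68
tool_pos: [0.5794, 0.1775, 0.2793]
tool_rot: [-180.0, -0.0, 169.0]
force: [-0.3, 0.2, 0.0]
grip_width: 0.0868
at [0.5794 0.1775 0.2793] [-1.7998e+02 -3.0000e-02  1.6899e+02] shift [-0.0015 -0.0007  0.1193] turn [-0.02 -0.03  0.09] t 18.68
```

```bash
python3 -m creep '[{"tx":-0.0015,"ty":-0.001,"tz":0.02,"rx":0,"ry":0,"rz":0},{"tx":0,"ty":0,"tz":0.04,"rx":0,"ry":0,"rz":0},{"tx":0,"ty":0,"tz":0.04,"rx":0,"ry":0,"rz":0},{"tx":0,"ty":0,"tz":0.02,"rx":0,"ry":0,"rz":0},{"tx":0,"ty":0,"tz":0,"rx":0,"ry":0,"rz":0},{"tx":0,"ty":0,"tz":0,"rx":0,"ry":0,"rz":0}]'
python3 - <<'E'
from h import *
go(.5807,.1765,.07,168.9)
w=env.read_camera("wrist");b=blobs(w["pixels"],"red",(230,0,320,225));g=blobs(w["pixels"],"green",(230,0,320,225));print(b,g)
print(plane(w,g[0][1],.107)) if g else 0
E
```

```text
time_s: 19.42
tool_pos: [0.5816, 0.1765, 0.1607]
tool_rot: [179.9, 0.1, 169.0]
force: [0.3, -0.7, 0.6]
grip_width: 0.0867
at [0.5816 0.1765 0.1607] [1.7995e+02 8.0000e-02 1.6896e+02] shift [ 0.001  -0.0003  0.0907] turn [0.05 0.08 0.06] t 19.43
[(999, [273.1, 212.0], [252, 195, 43, 30]), (27, [276.2, 183.5], [264, 182, 26, 7])] [(1545, [272.9, 122.3], [250, 99, 46, 47])]
[0.51502283 0.1890211  0.107     ]
```

```bash
python3 -m creep '[{"tx":0.001,"ty":0,"tz":0.03,"rx":0,"ry":0,"rz":0},{"tx":0,"ty":0,"tz":0.03,"rx":0,"ry":0,"rz":0},{"tx":0,"ty":0,"tz":0.02,"rx":0,"ry":0,"rz":0},{"tx":0,"ty":0,"tz":0.011,"rx":0,"ry":0,"rz":0},{"tx":0,"ty":0,"tz":0,"rx":0,"ry":0,"rz":0},{"tx":0,"ty":0,"tz":0,"rx":0,"ry":0,"rz":0}]'
python3 -m creep '[{"tx":0,"ty":0,"tz":0,"rx":0,"ry":0,"rz":0},{"tx":0,"ty":0,"tz":0,"rx":0,"ry":0,"rz":0},{"tx":0,"ty":0,"tz":0,"rx":0,"ry":0,"rz":0},{"tx":0,"ty":0,"tz":0,"rx":0,"ry":0,"rz":0},{"tx":0,"ty":0,"tz":0,"rx":0,"ry":0,"rz":0},{"tx":0,"ty":0,"tz":0,"rx":0,"ry":0,"rz":0},{"tx":0,"ty":0,"tz":0,"rx":0,"ry":0,"rz":0},{"tx":0,"ty":0,"tz":0,"rx":0,"ry":0,"rz":0}]' 0.03 15
```

```text
time_s: 20.23
tool_pos: [0.5808, 0.1768, 0.0697]
tool_rot: [179.9, 0.1, 168.9]
force: [-0.1, -0.3, -0.4]
grip_width: 0.0872
time_s: 21.22
tool_pos: [0.5799, 0.1765, 0.0686]
tool_rot: [-180.0, 0.0, 169.0]
force: [-0.4, -0.4, 0.1]
grip_width: 0.0375
```

```bash
python3 -m creep '[{"tx":0,"ty":0,"tz":-0.01,"rx":0,"ry":0,"rz":0},{"tx":0,"ty":0,"tz":-0.015,"rx":0,"ry":0,"rz":0},{"tx":0,"ty":0,"tz":-0.02,"rx":0,"ry":0,"rz":0},{"tx":0,"ty":0,"tz":-0.03,"rx":0,"ry":0,"rz":0},{"tx":0,"ty":0,"tz":-0.04,"rx":0,"ry":0,"rz":0},{"tx":0,"ty":0,"tz":-0.04,"rx":0,"ry":0,"rz":0},{"tx":0,"ty":0,"tz":-0.03,"rx":0,"ry":0,"rz":0},{"tx":0,"ty":0,"tz":-0.015,"rx":0,"ry":0,"rz":0},{"tx":0,"ty":0,"tz":0,"rx":0,"ry":0,"rz":0}]'
python3 - <<'E'
from h import *
go(.561,-.1995,.27,188.2)
E
```

```text
time_s: 22.35
tool_pos: [0.5804, 0.1767, 0.27]
tool_rot: [179.9, 0.1, 169.0]
force: [0.1, -0.6, -1.6]
grip_width: 0.0369
at [0.5804 0.1767 0.27  ] [1.7992e+02 1.2000e-01 1.6895e+02] shift [-0.053  -0.3729 -0.0004] turn [  0.06   0.13 -19.25] t 22.35
```

```bash
python3 -m creep '[{"tx":-0.002,"ty":-0.016,"tz":0,"rx":0,"ry":0,"rz":0},{"tx":-0.004,"ty":-0.028,"tz":0,"rx":0,"ry":0,"rz":0},{"tx":-0.006,"ty":-0.04,"tz":0,"rx":0,"ry":0,"rz":0},{"tx":-0.006,"ty":-0.04,"tz":0,"rx":0,"ry":0,"rz":0},{"tx":-0.006,"ty":-0.04,"tz":0,"rx":0,"ry":0,"rz":0},{"tx":-0.006,"ty":-0.04,"tz":0,"rx":0,"ry":0,"rz":0},{"tx":-0.006,"ty":-0.04,"tz":0,"rx":0,"ry":0,"rz":0},{"tx":-0.006,"ty":-0.04,"tz":0,"rx":0,"ry":0,"rz":0},{"tx":-0.006,"ty":-0.04,"tz":0,"rx":0,"ry":0,"rz":0},{"tx":-0.004,"ty":-0.032,"tz":0,"rx":0,"ry":0,"rz":0},{"tx":-0.001,"ty":-0.017,"tz":0,"rx":0,"ry":0,"rz":0},{"tx":0,"ty":0,"tz":0,"rx":0,"ry":0,"rz":-4},{"tx":0,"ty":0,"tz":0,"rx":0,"ry":0,"rz":-6},{"tx":0,"ty":0,"tz":0,"rx":0,"ry":0,"rz":-6},{"tx":0,"ty":0,"tz":0,"rx":0,"ry":0,"rz":-3.2},{"tx":0,"ty":0,"tz":0,"rx":0,"ry":0,"rz":0},{"tx":0,"ty":0,"tz":0,"rx":0,"ry":0,"rz":0}]'
python3 - <<'E'
from h import *
go(.561,-.1995,.12,188.2)
E
```

```text
time_s: 24.48
tool_pos: [0.5602, -0.1994, 0.2681]
tool_rot: [180.0, -0.0, -171.9]
force: [0.4, -0.3, -1.7]
grip_width: 0.0372
at [ 0.5602 -0.1994  0.2681] [ 1.7997e+02 -4.0000e-02 -1.7188e+02] shift [-0.0009 -0.0003  0.1481] turn [ 0.03 -0.04 -0.08] t 24.48
```

```bash
python3 -m creep '[{"tx":0,"ty":0,"tz":0.02,"rx":0,"ry":0,"rz":0},{"tx":0,"ty":0,"tz":0.04,"rx":0,"ry":0,"rz":0},{"tx":0,"ty":0,"tz":0.04,"rx":0,"ry":0,"rz":0},{"tx":0,"ty":0,"tz":0.03,"rx":0,"ry":0,"rz":0},{"tx":0,"ty":0,"tz":0.015,"rx":0,"ry":0,"rz":0},{"tx":0,"ty":0,"tz":0,"rx":0,"ry":0,"rz":0},{"tx":0,"ty":0,"tz":0,"rx":0,"ry":0,"rz":0}]'
python3 - <<'E'
from h import *
go(.561,-.1995,.064,188.2)
c=env.read_camera("scene");x=c["pixels"][225:345,150:310]
cv2.imwrite(f"pics/p4scene.png",cv2.resize(x[:,:,::-1],None,fx=4,fy=4))
E
```

```text
time_s: 25.35
tool_pos: [0.5614, -0.2, 0.125]
tool_rot: [-180.0, 0.1, -171.9]
force: [0.2, -0.0, -0.3]
grip_width: 0.0378
at [ 0.5614 -0.2     0.125 ] [-1.7995e+02  1.3000e-01 -1.7186e+02] shift [0.0005 0.0007 0.061 ] turn [-0.05  0.13 -0.06] t 25.35
```

View pics/p4scene.png

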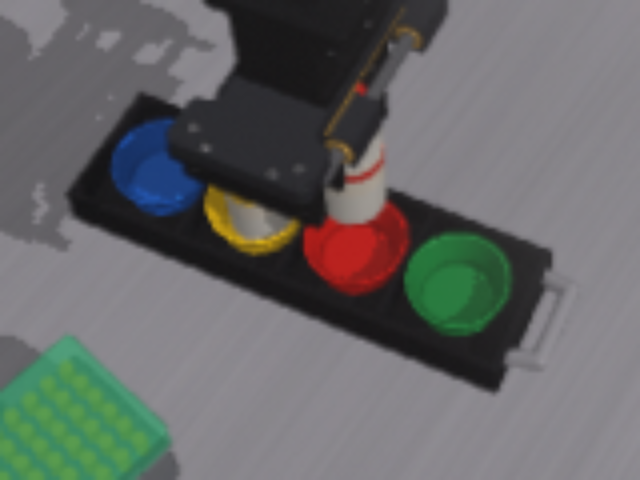

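The red bottle hangs upright over the red cup at (355,200), and the yellow one is undisturbed. Lowering.

```bash
python3 -m creep '[{"tx":0,"ty":0.001,"tz":0.02,"rx":0,"ry":0,"rz":0},{"tx":0,"ty":0,"tz":0.02,"rx":0,"ry":0,"rz":0},{"tx":0,"ty":0,"tz":0.01,"rx":0,"ry":0,"rz":0},{"tx":0,"ty":0,"tz":0.006,"rx":0,"ry":0,"rz":0},{"tx":0,"ty":0,"tz":0.003,"rx":0,"ry":0,"rz":0},{"tx":0,"ty":0,"tz":0.002,"rx":0,"ry":0,"rz":0},{"tx":0,"ty":0,"tz":0,"rx":0,"ry":0,"rz":0},{"tx":0,"ty":0,"tz":0,"rx":0,"ry":0,"rz":0}]'
python3 -m creep '[{"tx":0,"ty":0,"tz":0.001,"rx":0,"ry":0,"rz":0},{"tx":0,"ty":0,"tz":0.001,"rx":0,"ry":0,"rz":0},{"tx":0,"ty":0,"tz":0,"rx":0,"ry":0,"rz":0},{"tx":0,"ty":0,"tz":0,"rx":0,"ry":0,"rz":0}]'
python3 -m creep '[{"tx":0,"ty":0,"tz":0.001,"rx":0,"ry":0,"rz":0},{"tx":0,"ty":0,"tz":0,"rx":0,"ry":0,"rz":0},{"tx":0,"ty":0,"tz":0,"rx":0,"ry":0,"rz":0}]'
```

```text
time_s: 26.4
tool_pos: [0.5605, -0.1988, 0.0629]
tool_rot: [-180.0, 0.0, -171.8]
force: [-0.1, -0.1, -1.7]
grip_width: 0.0376
time_s: 26.9
tool_pos: [0.5604, -0.1988, 0.0606]
tool_rot: [-180.0, 0.0, -171.8]
force: [0.5, -1.2, -1.3]
grip_width: 0.0373
time_s: 27.28
tool_pos: [0.5603, -0.1988, 0.0596]
tool_rot: [-180.0, 0.0, -171.9]
force: [0.3, 0.2, -0.3]
grip_width: 0.0376
```

```bash
python3 -m creep '[{"tx":0,"ty":0,"tz":0.001,"rx":0,"ry":0,"rz":0},{"tx":0,"ty":0,"tz":0,"rx":0,"ry":0,"rz":0},{"tx":0,"ty":0,"tz":0,"rx":0,"ry":0,"rz":0}]'
```

```text
time_s: 27.65
tool_pos: [0.5609, -0.1988, 0.0594]
tool_rot: [-180.0, 0.1, -171.9]
force: [-0.9, 0.2, 5.7]
grip_width: 0.0375
```

Contact at the same height as yellow (TCP z 0.059). Releasing.

```bash
python3 -m creep '[{"tx":0,"ty":0,"tz":0,"rx":0,"ry":0,"rz":0},{"tx":0,"ty":0,"tz":0,"rx":0,"ry":0,"rz":0},{"tx":0,"ty":0,"tz":0,"rx":0,"ry":0,"rz":0},{"tx":0,"ty":0,"tz":0,"rx":0,"ry":0,"rz":0},{"tx":0,"ty":0,"tz":0,"rx":0,"ry":0,"rz":0}]' 0.08 15
python3 -m creep '[{"tx":0,"ty":0,"tz":-0.01,"rx":0,"ry":0,"rz":0},{"tx":0,"ty":0,"tz":-0.03,"rx":0,"ry":0,"rz":0},{"tx":0,"ty":0,"tz":-0.05,"rx":0,"ry":0,"rz":0},{"tx":0,"ty":0,"tz":-0.05,"rx":0,"ry":0,"rz":0},{"tx":0,"ty":0,"tz":-0.05,"rx":0,"ry":0,"rz":0},{"tx":0,"ty":0,"tz":-0.03,"rx":0,"ry":0,"rz":0},{"tx":0,"ty":0,"tz":0,"rx":0,"ry":0,"rz":0}]'
python3 - <<'E'
from h import *
go(.5153,.1891,.28,168.9)
c=env.read_camera("scene")
cv2.imwrite("pics/p5scene.png",c["pixels"][:,:,::-1])
E
```

```text
time_s: 28.28
tool_pos: [0.5603, -0.1986, 0.0585]
tool_rot: [180.0, -0.0, -171.8]
force: [0.2, -0.0, -0.1]
grip_width: 0.0771
time_s: 29.15
tool_pos: [0.5617, -0.1995, 0.2825]
tool_rot: [-179.9, 0.4, -171.9]
force: [-0.7, -0.4, 0.0]
grip_width: 0.08
at [ 0.5617 -0.1995  0.2825] [-179.88    0.36 -171.87] shift [-0.009   0.3913  0.0017] turn [-0.06  0.38 19.23] t 29.15
```

View pics/p5scene.png

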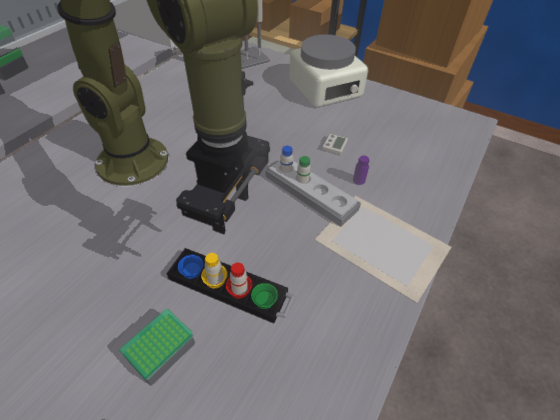

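The red bottle stands in the red cup (239,280) and yellow in the yellow cup (213,270), both upright. Blue (287,155) and green (305,165) are still in the rack. Next is green.

```bash
python3 -m creep '[{"tx":0,"ty":0.016,"tz":0,"rx":0,"ry":0,"rz":0},{"tx":-0.001,"ty":0.032,"tz":0,"rx":0,"ry":0,"rz":0},{"tx":-0.001,"ty":0.042,"tz":0,"rx":0,"ry":0,"rz":0},{"tx":-0.001,"ty":0.042,"tz":0,"rx":0,"ry":0,"rz":0},{"tx":-0.001,"ty":0.042,"tz":0,"rx":0,"ry":0,"rz":0},{"tx":-0.001,"ty":0.042,"tz":0,"rx":0,"ry":0,"rz":0},{"tx":-0.001,"ty":0.042,"tz":0,"rx":0,"ry":0,"rz":0},{"tx":-0.001,"ty":0.042,"tz":0,"rx":0,"ry":0,"rz":0},{"tx":-0.001,"ty":0.042,"tz":0,"rx":0,"ry":0,"rz":0},{"tx":-0.001,"ty":0.032,"tz":0,"rx":0,"ry":0,"rz":0},{"tx":0,"ty":0.017,"tz":0,"rx":0,"ry":0,"rz":0},{"tx":0,"ty":0,"tz":0,"rx":0,"ry":0,"rz":4},{"tx":0,"ty":0,"tz":0,"rx":0,"ry":0,"rz":6},{"tx":0,"ty":0,"tz":0,"rx":0,"ry":0,"rz":6},{"tx":0,"ty":0,"tz":0,"rx":0,"ry":0,"rz":3.3},{"tx":0,"ty":0,"tz":0,"rx":0,"ry":0,"rz":0},{"tx":0,"ty":0,"tz":0,"rx":0,"ry":0,"rz":0}]' 0.087
python3 - <<'E'
from h import *
go(.5153,.1891,.16,168.9)
E
```

```text
time_s: 31.32
tool_pos: [0.5136, 0.1893, 0.2782]
tool_rot: [-180.0, -0.0, 168.9]
force: [-0.3, 0.1, 1.0]
grip_width: 0.0871
at [0.5136 0.1893 0.2782] [-1.7997e+02 -3.0000e-02  1.6888e+02] shift [-0.0018  0.0002  0.1182] turn [-0.03 -0.03 -0.02] t 31.32
```

```bash
python3 -m creep '[{"tx":-0.001,"ty":0,"tz":0.02,"rx":0,"ry":0,"rz":0},{"tx":0,"ty":0,"tz":0.04,"rx":0,"ry":0,"rz":0},{"tx":0,"ty":0,"tz":0.04,"rx":0,"ry":0,"rz":0},{"tx":0,"ty":0,"tz":0.02,"rx":0,"ry":0,"rz":0},{"tx":0,"ty":0,"tz":0,"rx":0,"ry":0,"rz":0},{"tx":0,"ty":0,"tz":0,"rx":0,"ry":0,"rz":0}]'
python3 - <<'E'
from h import *
go(.5153,.1891,.07,168.9)
w=env.read_camera("wrist");g=blobs(w["pixels"],"green",(230,0,320,225));b=blobs(w["pixels"],"blue",(230,0,320,225));print(g,b)
print(plane(w,b[0][1],.107)) if b else 0
E
```

```text
time_s: 32.08
tool_pos: [0.5154, 0.1896, 0.1597]
tool_rot: [179.9, 0.1, 168.9]
force: [0.5, -0.4, 0.2]
grip_width: 0.0873
at [0.5154 0.1896 0.1597] [1.7995e+02 8.0000e-02 1.6886e+02] shift [ 0.0001 -0.0006  0.0897] turn [ 0.05  0.08 -0.04] t 32.08
[(874, [272.9, 213.3], [252, 198, 43, 27])] [(1584, [272.4, 124.5], [250, 101, 46, 48])]
[0.45019158 0.20165731 0.107     ]
```

```bash
python3 -m creep '[{"tx":0,"ty":0,"tz":0.03,"rx":0,"ry":0,"rz":0},{"tx":0,"ty":0,"tz":0.03,"rx":0,"ry":0,"rz":0},{"tx":0,"ty":0,"tz":0.02,"rx":0,"ry":0,"rz":0},{"tx":0,"ty":0,"tz":0.01,"rx":0,"ry":0,"rz":0},{"tx":0,"ty":0,"tz":0,"rx":0,"ry":0,"rz":0},{"tx":0,"ty":0,"tz":0,"rx":0,"ry":0,"rz":0}]'
python3 -m creep '[{"tx":0,"ty":0,"tz":0,"rx":0,"ry":0,"rz":0},{"tx":0,"ty":0,"tz":0,"rx":0,"ry":0,"rz":0},{"tx":0,"ty":0,"tz":0,"rx":0,"ry":0,"rz":0},{"tx":0,"ty":0,"tz":0,"rx":0,"ry":0,"rz":0},{"tx":0,"ty":0,"tz":0,"rx":0,"ry":0,"rz":0},{"tx":0,"ty":0,"tz":0,"rx":0,"ry":0,"rz":0},{"tx":0,"ty":0,"tz":0,"rx":0,"ry":0,"rz":0},{"tx":0,"ty":0,"tz":0,"rx":0,"ry":0,"rz":0}]' 0.03 15
python3 -m creep '[{"tx":0,"ty":0,"tz":-0.01,"rx":0,"ry":0,"rz":0},{"tx":0,"ty":0,"tz":-0.015,"rx":0,"ry":0,"rz":0},{"tx":0,"ty":0,"tz":-0.02,"rx":0,"ry":0,"rz":0},{"tx":0,"ty":0,"tz":-0.03,"rx":0,"ry":0,"rz":0},{"tx":0,"ty":0,"tz":-0.04,"rx":0,"ry":0,"rz":0},{"tx":0,"ty":0,"tz":-0.04,"rx":0,"ry":0,"rz":0},{"tx":0,"ty":0,"tz":-0.03,"rx":0,"ry":0,"rz":0},{"tx":0,"ty":0,"tz":-0.015,"rx":0,"ry":0,"rz":0},{"tx":0,"ty":0,"tz":0,"rx":0,"ry":0,"rz":0}]'
python3 - <<'E'
from h import *
go(.6265,-.19,.27,188.2)
E
```

```text
time_s: 32.88
tool_pos: [0.5157, 0.1899, 0.0699]
tool_rot: [179.9, 0.1, 168.9]
force: [0.0, -0.1, 0.7]
grip_width: 0.087
time_s: 33.88
tool_pos: [0.5148, 0.1894, 0.0685]
tool_rot: [-180.0, -0.0, 168.8]
force: [0.4, -0.1, -0.8]
grip_width: 0.0373
time_s: 35.0
tool_pos: [0.5152, 0.1896, 0.2697]
tool_rot: [179.9, 0.1, 168.9]
force: [-0.7, 0.0, -0.7]
grip_width: 0.0372
at [0.5152 0.1896 0.2697] [1.7992e+02 1.0000e-01 1.6885e+02] shift [-0.1826 -0.3509 -0.0004] turn [  0.06   0.12 -19.35] t 35.0
```

```bash
python3 -m creep '[{"tx":-0.008,"ty":-0.016,"tz":0,"rx":0,"ry":0,"rz":0},{"tx":-0.015,"ty":-0.028,"tz":0,"rx":0,"ry":0,"rz":0},{"tx":-0.019,"ty":-0.036,"tz":0,"rx":0,"ry":0,"rz":0},{"tx":-0.019,"ty":-0.036,"tz":0,"rx":0,"ry":0,"rz":0},{"tx":-0.019,"ty":-0.036,"tz":0,"rx":0,"ry":0,"rz":0},{"tx":-0.019,"ty":-0.036,"tz":0,"rx":0,"ry":0,"rz":0},{"tx":-0.019,"ty":-0.036,"tz":0,"rx":0,"ry":0,"rz":0},{"tx":-0.019,"ty":-0.036,"tz":0,"rx":0,"ry":0,"rz":0},{"tx":-0.019,"ty":-0.036,"tz":0,"rx":0,"ry":0,"rz":0},{"tx":-0.017,"ty":-0.034,"tz":0,"rx":0,"ry":0,"rz":0},{"tx":-0.01,"ty":-0.021,"tz":0,"rx":0,"ry":0,"rz":0},{"tx":0,"ty":0,"tz":0,"rx":0,"ry":0,"rz":-4},{"tx":0,"ty":0,"tz":0,"rx":0,"ry":0,"rz":-6},{"tx":0,"ty":0,"tz":0,"rx":0,"ry":0,"rz":-6},{"tx":0,"ty":0,"tz":0,"rx":0,"ry":0,"rz":-3.3},{"tx":0,"ty":0,"tz":0,"rx":0,"ry":0,"rz":0},{"tx":0,"ty":0,"tz":0,"rx":0,"ry":0,"rz":0}]'
python3 - <<'E'
from h import *
go(.6265,-.19,.12,188.2)
E
```

```text
time_s: 37.12
tool_pos: [0.6258, -0.1911, 0.2676]
tool_rot: [180.0, -0.1, -172.0]
force: [0.8, -0.1, -0.4]
grip_width: 0.0369
at [ 0.6258 -0.1911  0.2676] [ 1.7999e+02 -9.0000e-02 -1.7196e+02] shift [-0.0011  0.001   0.1476] turn [ 0.01 -0.09 -0.16] t 37.12
```

```bash
python3 -m creep '[{"tx":0,"ty":0.001,"tz":0.02,"rx":0,"ry":0,"rz":0},{"tx":0,"ty":0,"tz":0.04,"rx":0,"ry":0,"rz":0},{"tx":0,"ty":0,"tz":0.04,"rx":0,"ry":0,"rz":0},{"tx":0,"ty":0,"tz":0.03,"rx":0,"ry":0,"rz":0},{"tx":0,"ty":0,"tz":0.015,"rx":0,"ry":0,"rz":0},{"tx":0,"ty":0,"tz":0,"rx":0,"ry":0,"rz":0},{"tx":0,"ty":0,"tz":0,"rx":0,"ry":0,"rz":0}]'
python3 - <<'E'
from h import *
go(.6265,-.19,.064,188.2)
c=env.read_camera("scene");x=c["pixels"][225:345,150:310]
cv2.imwrite(f"pics/p6scene.png",cv2.resize(x[:,:,::-1],None,fx=4,fy=4))
E
```

```text
time_s: 38.0
tool_pos: [0.6273, -0.1897, 0.1251]
tool_rot: [-179.9, 0.1, -171.9]
force: [0.6, 0.0, -1.0]
grip_width: 0.0371
at [ 0.6273 -0.1897  0.1251] [-1.7995e+02  1.3000e-01 -1.7186e+02] shift [ 0.001  -0.0001  0.0611] turn [-0.05  0.13 -0.06] t 38.0
```

View pics/p6scene.png

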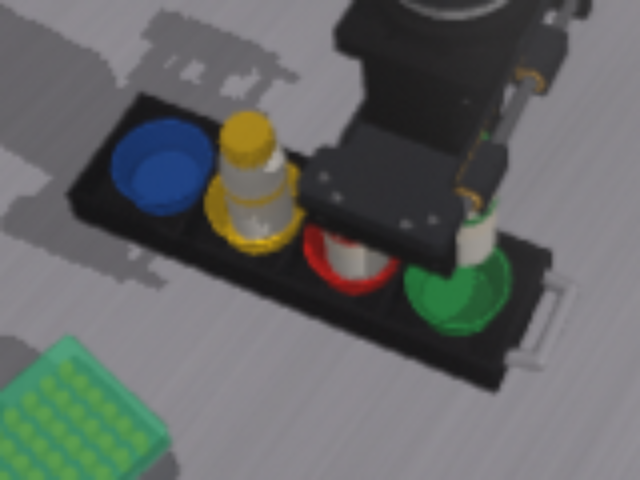

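The green bottle is over the green cup at (470,250), and the others are standing. Lowering.

```bash
python3 -m creep '[{"tx":0,"ty":0,"tz":0.02,"rx":0,"ry":0,"rz":0},{"tx":0,"ty":0,"tz":0.02,"rx":0,"ry":0,"rz":0},{"tx":0,"ty":0,"tz":0.01,"rx":0,"ry":0,"rz":0},{"tx":0,"ty":0,"tz":0.006,"rx":0,"ry":0,"rz":0},{"tx":0,"ty":0,"tz":0.003,"rx":0,"ry":0,"rz":0},{"tx":0,"ty":0,"tz":0.002,"rx":0,"ry":0,"rz":0},{"tx":0,"ty":0,"tz":0,"rx":0,"ry":0,"rz":0},{"tx":0,"ty":0,"tz":0,"rx":0,"ry":0,"rz":0}]'
python3 -m creep '[{"tx":0,"ty":0,"tz":0.001,"rx":0,"ry":0,"rz":0},{"tx":0,"ty":0,"tz":0.001,"rx":0,"ry":0,"rz":0},{"tx":0,"ty":0,"tz":0,"rx":0,"ry":0,"rz":0},{"tx":0,"ty":0,"tz":0,"rx":0,"ry":0,"rz":0}]'
python3 -m creep '[{"tx":0,"ty":0,"tz":0.001,"rx":0,"ry":0,"rz":0},{"tx":0,"ty":0,"tz":0,"rx":0,"ry":0,"rz":0},{"tx":0,"ty":0,"tz":0,"rx":0,"ry":0,"rz":0}]'
```

```text
time_s: 39.05
tool_pos: [0.6264, -0.1896, 0.0629]
tool_rot: [-180.0, 0.0, -171.9]
force: [-0.5, -1.5, -0.7]
grip_width: 0.0372
time_s: 39.55
tool_pos: [0.6263, -0.1894, 0.0605]
tool_rot: [-180.0, 0.0, -171.9]
force: [-0.6, -0.3, -1.0]
grip_width: 0.0372
time_s: 39.92
tool_pos: [0.6263, -0.1894, 0.0596]
tool_rot: [-180.0, 0.0, -171.9]
force: [-0.5, -1.5, -0.2]
grip_width: 0.0374
```

```bash
python3 -m creep '[{"tx":0,"ty":0,"tz":0.001,"rx":0,"ry":0,"rz":0},{"tx":0,"ty":0,"tz":0,"rx":0,"ry":0,"rz":0},{"tx":0,"ty":0,"tz":0,"rx":0,"ry":0,"rz":0}]'
```

```text
time_s: 40.3
tool_pos: [0.6267, -0.1894, 0.0595]
tool_rot: [-180.0, 0.1, -171.8]
force: [-1.7, -0.1, 6.0]
grip_width: 0.0375
```

```bash
python3 -m creep '[{"tx":0,"ty":0,"tz":0,"rx":0,"ry":0,"rz":0},{"tx":0,"ty":0,"tz":0,"rx":0,"ry":0,"rz":0},{"tx":0,"ty":0,"tz":0,"rx":0,"ry":0,"rz":0},{"tx":0,"ty":0,"tz":0,"rx":0,"ry":0,"rz":0},{"tx":0,"ty":0,"tz":0,"rx":0,"ry":0,"rz":0}]' 0.08 15
python3 -m creep '[{"tx":0,"ty":0,"tz":-0.01,"rx":0,"ry":0,"rz":0},{"tx":0,"ty":0,"tz":-0.03,"rx":0,"ry":0,"rz":0},{"tx":0,"ty":0,"tz":-0.05,"rx":0,"ry":0,"rz":0},{"tx":0,"ty":0,"tz":-0.05,"rx":0,"ry":0,"rz":0},{"tx":0,"ty":0,"tz":-0.05,"rx":0,"ry":0,"rz":0},{"tx":0,"ty":0,"tz":-0.03,"rx":0,"ry":0,"rz":0},{"tx":0,"ty":0,"tz":0,"rx":0,"ry":0,"rz":0}]'
python3 - <<'E'
from h import *
go(.4505,.2018,.28,168.9)
c=env.read_camera("scene")
cv2.imwrite("pics/p7scene.png",c["pixels"][:,:,::-1])
E
```

```text
time_s: 40.92
tool_pos: [0.6263, -0.1892, 0.0584]
tool_rot: [180.0, -0.0, -171.8]
force: [-0.9, -0.3, 0.5]
grip_width: 0.0767
time_s: 41.8
tool_pos: [0.6277, -0.1901, 0.2827]
tool_rot: [-179.9, 0.4, -171.9]
force: [-0.1, -0.9, -0.0]
grip_width: 0.0801
at [ 0.6277 -0.1901  0.2827] [-179.87    0.37 -171.86] shift [0.1199 0.4131 0.001 ] turn [-0.07  0.39 19.24] t 41.8
```

View pics/p7scene.png

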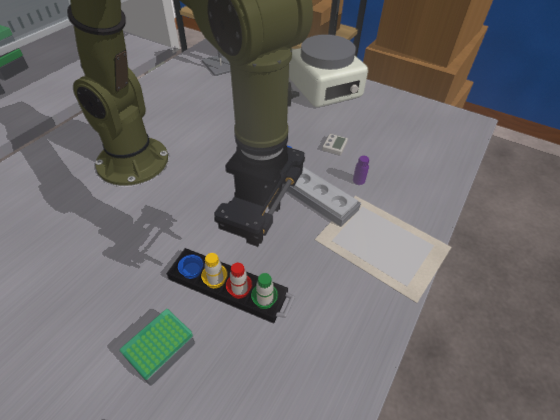

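Green stands in the green cup (264,290), so three are placed. Last is blue.

```bash
python3 -m creep '[{"tx":0.005,"ty":0.016,"tz":0,"rx":0,"ry":0,"rz":0},{"tx":0.009,"ty":0.032,"tz":0,"rx":0,"ry":0,"rz":0},{"tx":0.012,"ty":0.041,"tz":0,"rx":0,"ry":0,"rz":0},{"tx":0.012,"ty":0.041,"tz":0,"rx":0,"ry":0,"rz":0},{"tx":0.012,"ty":0.041,"tz":0,"rx":0,"ry":0,"rz":0},{"tx":0.012,"ty":0.041,"tz":0,"rx":0,"ry":0,"rz":0},{"tx":0.012,"ty":0.041,"tz":0,"rx":0,"ry":0,"rz":0},{"tx":0.012,"ty":0.041,"tz":0,"rx":0,"ry":0,"rz":0},{"tx":0.012,"ty":0.041,"tz":0,"rx":0,"ry":0,"rz":0},{"tx":0.012,"ty":0.041,"tz":0,"rx":0,"ry":0,"rz":0},{"tx":0.007,"ty":0.025,"tz":0,"rx":0,"ry":0,"rz":0},{"tx":0.003,"ty":0.012,"tz":0,"rx":0,"ry":0,"rz":0},{"tx":0,"ty":0,"tz":0,"rx":0,"ry":0,"rz":4},{"tx":0,"ty":0,"tz":0,"rx":0,"ry":0,"rz":6},{"tx":0,"ty":0,"tz":0,"rx":0,"ry":0,"rz":6},{"tx":0,"ty":0,"tz":0,"rx":0,"ry":0,"rz":3.3},{"tx":0,"ty":0,"tz":0,"rx":0,"ry":0,"rz":0},{"tx":0,"ty":0,"tz":0,"rx":0,"ry":0,"rz":0}]' 0.087
python3 - <<'E'
from h import *
go(.4505,.2018,.16,168.9)
E
```

```text
time_s: 44.1
tool_pos: [0.4488, 0.2021, 0.2782]
tool_rot: [-180.0, -0.0, 168.9]
force: [-0.2, -0.5, -0.7]
grip_width: 0.0872
at [0.4488 0.2021 0.2782] [-1.7997e+02 -2.0000e-02  1.6888e+02] shift [-1.800e-03  1.000e-04  1.182e-01] turn [-0.03 -0.02 -0.02] t 44.1
```

```bash
python3 -m creep '[{"tx":-0.001,"ty":0,"tz":0.02,"rx":0,"ry":0,"rz":0},{"tx":0,"ty":0,"tz":0.04,"rx":0,"ry":0,"rz":0},{"tx":0,"ty":0,"tz":0.04,"rx":0,"ry":0,"rz":0},{"tx":0,"ty":0,"tz":0.02,"rx":0,"ry":0,"rz":0},{"tx":0,"ty":0,"tz":0,"rx":0,"ry":0,"rz":0},{"tx":0,"ty":0,"tz":0,"rx":0,"ry":0,"rz":0}]'
python3 - <<'E'
from h import *
go(.4505,.2018,.07,168.9)
w=env.read_camera("wrist");print(blobs(w["pixels"],"blue",(230,0,320,225)))
E
```

```text
time_s: 44.85
tool_pos: [0.4506, 0.2026, 0.1596]
tool_rot: [179.9, 0.1, 168.9]
force: [0.3, -0.2, 0.3]
grip_width: 0.0873
at [0.4506 0.2026 0.1596] [1.7994e+02 7.0000e-02 1.6887e+02] shift [ 0.     -0.0009  0.0896] turn [ 0.06  0.07 -0.03] t 44.85
[(893, [272.7, 213.2], [252, 198, 43, 27])]
```

Same cap position in the image (273,213) as green had at this stage. Grasp and lift.

```bash
python3 -m creep '[{"tx":0,"ty":-0.001,"tz":0.03,"rx":0,"ry":0,"rz":0},{"tx":0,"ty":0,"tz":0.03,"rx":0,"ry":0,"rz":0},{"tx":0,"ty":0,"tz":0.02,"rx":0,"ry":0,"rz":0},{"tx":0,"ty":0,"tz":0.01,"rx":0,"ry":0,"rz":0},{"tx":0,"ty":0,"tz":0,"rx":0,"ry":0,"rz":0},{"tx":0,"ty":0,"tz":0,"rx":0,"ry":0,"rz":0}]'
python3 -m creep '[{"tx":0,"ty":0,"tz":0,"rx":0,"ry":0,"rz":0},{"tx":0,"ty":0,"tz":0,"rx":0,"ry":0,"rz":0},{"tx":0,"ty":0,"tz":0,"rx":0,"ry":0,"rz":0},{"tx":0,"ty":0,"tz":0,"rx":0,"ry":0,"rz":0},{"tx":0,"ty":0,"tz":0,"rx":0,"ry":0,"rz":0},{"tx":0,"ty":0,"tz":0,"rx":0,"ry":0,"rz":0},{"tx":0,"ty":0,"tz":0,"rx":0,"ry":0,"rz":0},{"tx":0,"ty":0,"tz":0,"rx":0,"ry":0,"rz":0}]' 0.03 15
python3 -m creep '[{"tx":0,"ty":0,"tz":-0.01,"rx":0,"ry":0,"rz":0},{"tx":0,"ty":0,"tz":-0.015,"rx":0,"ry":0,"rz":0},{"tx":0,"ty":0,"tz":-0.02,"rx":0,"ry":0,"rz":0},{"tx":0,"ty":0,"tz":-0.03,"rx":0,"ry":0,"rz":0},{"tx":0,"ty":0,"tz":-0.04,"rx":0,"ry":0,"rz":0},{"tx":0,"ty":0,"tz":-0.04,"rx":0,"ry":0,"rz":0},{"tx":0,"ty":0,"tz":-0.03,"rx":0,"ry":0,"rz":0},{"tx":0,"ty":0,"tz":-0.015,"rx":0,"ry":0,"rz":0},{"tx":0,"ty":0,"tz":0,"rx":0,"ry":0,"rz":0}]'
python3 - <<'E'
from h import *
go(.43,-.2187,.27,188.2)
E
```

```text
time_s: 45.65
tool_pos: [0.4507, 0.2018, 0.0698]
tool_rot: [179.9, 0.1, 168.9]
force: [-0.4, 0.2, -0.6]
grip_width: 0.0873
time_s: 46.65
tool_pos: [0.4497, 0.2012, 0.0685]
tool_rot: [-180.0, -0.0, 168.8]
force: [-0.3, -0.6, 1.0]
grip_width: 0.0375
time_s: 47.78
tool_pos: [0.4502, 0.2015, 0.2696]
tool_rot: [179.9, 0.1, 168.9]
force: [0.1, -0.7, -1.2]
grip_width: 0.0372
at [0.4502 0.2015 0.2696] [1.7991e+02 1.0000e-01 1.6885e+02] shift [-0.0615 -0.4162 -0.0009] turn [  0.07   0.11 -19.35] t 47.77
```

```bash
python3 -m creep '[{"tx":-0.012,"ty":-0.016,"tz":0,"rx":0,"ry":0,"rz":0},{"tx":-0.02,"ty":-0.028,"tz":0,"rx":0,"ry":0,"rz":0},{"tx":-0.02,"ty":-0.036,"tz":0,"rx":0,"ry":0,"rz":0},{"tx":-0.02,"ty":-0.04,"tz":0,"rx":0,"ry":0,"rz":0},{"tx":-0.015,"ty":-0.04,"tz":0,"rx":0,"ry":0,"rz":0},{"tx":-0.01,"ty":-0.04,"tz":0,"rx":0,"ry":0,"rz":0},{"tx":0,"ty":-0.04,"tz":0,"rx":0,"ry":0,"rz":0},{"tx":0.004,"ty":-0.04,"tz":0,"rx":0,"ry":0,"rz":0},{"tx":0.008,"ty":-0.04,"tz":0,"rx":0,"ry":0,"rz":0},{"tx":0.009,"ty":-0.04,"tz":0,"rx":0,"ry":0,"rz":0},{"tx":0.009,"ty":-0.034,"tz":0,"rx":0,"ry":0,"rz":0},{"tx":0.005,"ty":-0.022,"tz":0,"rx":0,"ry":0,"rz":0},{"tx":0,"ty":0,"tz":0,"rx":0,"ry":0,"rz":-4},{"tx":0,"ty":0,"tz":0,"rx":0,"ry":0,"rz":-6},{"tx":0,"ty":0,"tz":0,"rx":0,"ry":0,"rz":-6},{"tx":0,"ty":0,"tz":0,"rx":0,"ry":0,"rz":-3.3},{"tx":0,"ty":0,"tz":0,"rx":0,"ry":0,"rz":0},{"tx":0,"ty":0,"tz":0,"rx":0,"ry":0,"rz":0}]'
python3 - <<'E'
from h import *
go(.43,-.2187,.12,188.2)
E
```

```text
time_s: 50.02
tool_pos: [0.4298, -0.2186, 0.2677]
tool_rot: [180.0, -0.1, -171.9]
force: [-0.7, 0.2, -0.9]
grip_width: 0.0375
at [ 0.4298 -0.2186  0.2677] [ 1.7997e+02 -7.0000e-02 -1.7190e+02] shift [-0.0004 -0.0002  0.1477] turn [ 0.03 -0.07 -0.1 ] t 50.02
```

```bash
python3 -m creep '[{"tx":0.001,"ty":0,"tz":0.02,"rx":0,"ry":0,"rz":0},{"tx":0,"ty":0,"tz":0.04,"rx":0,"ry":0,"rz":0},{"tx":0,"ty":0,"tz":0.04,"rx":0,"ry":0,"rz":0},{"tx":0,"ty":0,"tz":0.03,"rx":0,"ry":0,"rz":0},{"tx":0,"ty":0,"tz":0.015,"rx":0,"ry":0,"rz":0},{"tx":0,"ty":0,"tz":0,"rx":0,"ry":0,"rz":0},{"tx":0,"ty":0,"tz":0,"rx":0,"ry":0,"rz":0}]'
python3 - <<'E'
from h import *
go(.43,-.2187,.064,188.2)
c=env.read_camera("scene");x=c["pixels"][225:345,150:310]
cv2.imwrite(f"pics/p8scene.png",cv2.resize(x[:,:,::-1],None,fx=4,fy=4))
E
```

```text
time_s: 50.9
tool_pos: [0.4301, -0.2194, 0.1248]
tool_rot: [-180.0, 0.1, -171.9]
force: [1.3, -0.4, -1.0]
grip_width: 0.0372
at [ 0.4301 -0.2194  0.1248] [-1.7995e+02  1.1000e-01 -1.7186e+02] shift [0.0001 0.0007 0.0608] turn [-0.05  0.11 -0.06] t 50.9
```

View pics/p8scene.png

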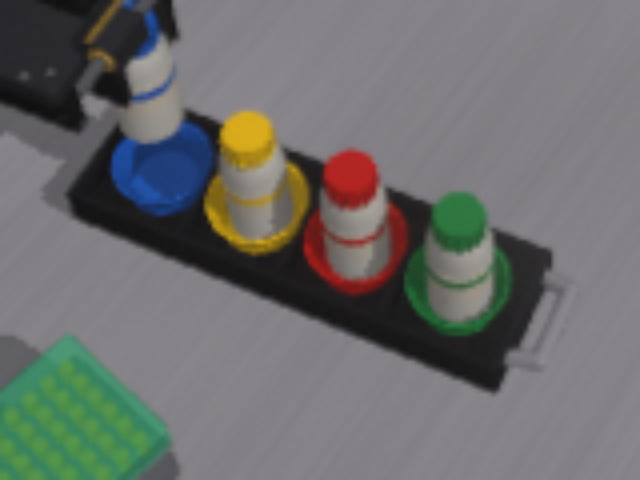

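The blue bottle is upright over the blue cup (155,130). Yellow, red and green stand upright in their cups.

```bash
python3 -m creep '[{"tx":0,"ty":0.001,"tz":0.02,"rx":0,"ry":0,"rz":0},{"tx":0,"ty":0,"tz":0.02,"rx":0,"ry":0,"rz":0},{"tx":0,"ty":0,"tz":0.01,"rx":0,"ry":0,"rz":0},{"tx":0,"ty":0,"tz":0.006,"rx":0,"ry":0,"rz":0},{"tx":0,"ty":0,"tz":0.003,"rx":0,"ry":0,"rz":0},{"tx":0,"ty":0,"tz":0.002,"rx":0,"ry":0,"rz":0},{"tx":0,"ty":0,"tz":0,"rx":0,"ry":0,"rz":0},{"tx":0,"ty":0,"tz":0,"rx":0,"ry":0,"rz":0}]'
python3 -m creep '[{"tx":0,"ty":0,"tz":0.001,"rx":0,"ry":0,"rz":0},{"tx":0,"ty":0,"tz":0.001,"rx":0,"ry":0,"rz":0},{"tx":0,"ty":0,"tz":0,"rx":0,"ry":0,"rz":0},{"tx":0,"ty":0,"tz":0,"rx":0,"ry":0,"rz":0}]'
python3 -m creep '[{"tx":0,"ty":0,"tz":0.001,"rx":0,"ry":0,"rz":0},{"tx":0,"ty":0,"tz":0,"rx":0,"ry":0,"rz":0},{"tx":0,"ty":0,"tz":0,"rx":0,"ry":0,"rz":0}]'
```

```text
time_s: 51.95
tool_pos: [0.4293, -0.2183, 0.0628]
tool_rot: [-180.0, 0.0, -171.9]
force: [-0.6, -1.6, -0.6]
grip_width: 0.0371
time_s: 52.45
tool_pos: [0.4291, -0.2182, 0.0606]
tool_rot: [-180.0, 0.0, -171.9]
force: [-0.1, -2.1, -0.4]
grip_width: 0.0374
time_s: 52.82
tool_pos: [0.4291, -0.2182, 0.0596]
tool_rot: [-180.0, 0.0, -171.9]
force: [0.1, -3.2, 0.6]
grip_width: 0.0375
```

There's a side force of -3 N in y, so the bottle is leaning lightly on the wall. I'll ease it 1 mm that way, then finish lowering.

```bash
python3 -m creep '[{"tx":0,"ty":-0.001,"tz":0,"rx":0,"ry":0,"rz":0},{"tx":0,"ty":0,"tz":0,"rx":0,"ry":0,"rz":0},{"tx":0,"ty":0,"tz":0,"rx":0,"ry":0,"rz":0}]'
python3 -m creep '[{"tx":0,"ty":0,"tz":0.001,"rx":0,"ry":0,"rz":0},{"tx":0,"ty":0,"tz":0,"rx":0,"ry":0,"rz":0},{"tx":0,"ty":0,"tz":0,"rx":0,"ry":0,"rz":0}]'
```

```text
time_s: 53.2
tool_pos: [0.4291, -0.2185, 0.0595]
tool_rot: [180.0, -0.0, -171.8]
force: [-0.6, 0.1, 0.6]
grip_width: 0.0371
time_s: 53.58
tool_pos: [0.4295, -0.2186, 0.0594]
tool_rot: [179.9, 0.0, -171.8]
force: [-2.7, 1.7, 8.7]
grip_width: 0.0375
```

The side force is gone and the bottle is on the floor at the same height as the others. I'll release and retreat.

```bash
python3 -m creep '[{"tx":0,"ty":0,"tz":0,"rx":0,"ry":0,"rz":0},{"tx":0,"ty":0,"tz":0,"rx":0,"ry":0,"rz":0},{"tx":0,"ty":0,"tz":0,"rx":0,"ry":0,"rz":0},{"tx":0,"ty":0,"tz":0,"rx":0,"ry":0,"rz":0},{"tx":0,"ty":0,"tz":0,"rx":0,"ry":0,"rz":0}]' 0.08 15
python3 -m creep '[{"tx":0,"ty":0,"tz":-0.01,"rx":0,"ry":0,"rz":0},{"tx":0,"ty":0,"tz":-0.03,"rx":0,"ry":0,"rz":0},{"tx":0,"ty":0,"tz":-0.05,"rx":0,"ry":0,"rz":0},{"tx":0,"ty":0,"tz":-0.05,"rx":0,"ry":0,"rz":0},{"tx":0,"ty":0,"tz":-0.05,"rx":0,"ry":0,"rz":0},{"tx":0,"ty":0,"tz":-0.03,"rx":0,"ry":0,"rz":0},{"tx":0,"ty":0.02,"tz":0,"rx":0,"ry":0,"rz":0},{"tx":-0.02,"ty":0.04,"tz":0,"rx":0,"ry":0,"rz":0},{"tx":-0.02,"ty":0.04,"tz":0,"rx":0,"ry":0,"rz":0},{"tx":-0.02,"ty":0.04,"tz":0,"rx":0,"ry":0,"rz":0},{"tx":-0.01,"ty":0.02,"tz":0,"rx":0,"ry":0,"rz":0},{"tx":0,"ty":0,"tz":0,"rx":0,"ry":0,"rz":0},{"tx":0,"ty":0,"tz":0,"rx":0,"ry":0,"rz":0}]'
python3 - <<'E'
from h import *
s=env.read_camera("scene");t=env.read_camera("top")
cv2.imwrite("pics/f_s.png",s["pixels"][:,:,::-1])
cv2.imwrite("pics/f_c.png",np.hstack([cv2.resize(s["pixels"][235:325,160:300,::-1],None,fx=3.5,fy=3.5),cv2.resize(t["pixels"][155:265,325:395,::-1],(200,315))]))
for k in HUE: print(k,blobs(s["pixels"],k,(165,235,300,320)))
E
```

```text
time_s: 54.2
tool_pos: [0.4291, -0.2189, 0.0585]
tool_rot: [180.0, -0.0, -171.8]
force: [-0.5, -0.6, -0.6]
grip_width: 0.0767
time_s: 55.82
tool_pos: [0.4755, -0.0522, 0.2789]
tool_rot: [-180.0, 0.0, -172.0]
force: [0.1, -0.9, 0.5]
grip_width: 0.08
red [(220, [238.1, 287.9], [226, 276, 26, 23]), (161, [237.1, 269.3], [230, 262, 15, 15])]
yellow [(235, [214.0, 277.8], [201, 265, 27, 24]), (167, [211.3, 259.5], [204, 253, 15, 14])]
green [(168, [262.6, 298.5], [251, 287, 27, 22]), (149, [264.2, 279.8], [258, 273, 13, 15]), (87, [169.2, 315.3], [165, 309, 13, 11])]
blue [(204, [190.1, 268.5], [177, 256, 27, 23]), (148, [186.1, 249.4], [180, 243, 14, 14])]
```

View pics/f_s.png

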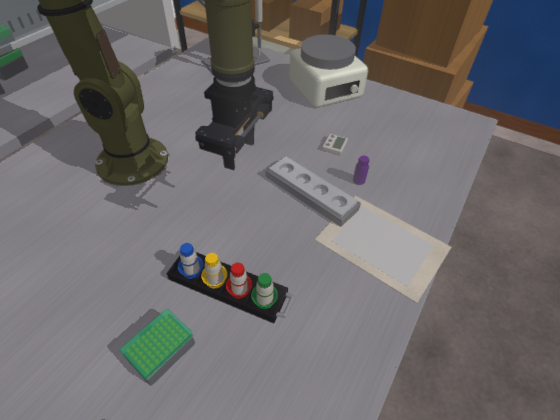

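View pics/f_c.png

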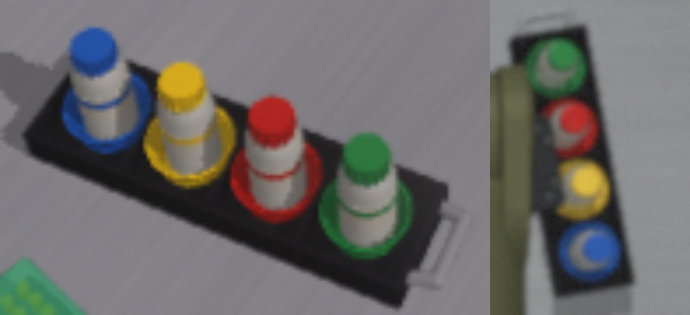

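All four bottles stand in the matching cups. As a last check I'll triangulate the caps for height and tilt.

Run:
```python
from h import *
from math import nan
s=env.read_camera("scene");t=env.read_camera("top")
from cell import env as e
b0={"blue":(186.1,249.4),"yellow":(211.3,259.5),"red":(237.1,269.3),"green":(264.2,279.8)}
for k in b0:
    C=plane(s,b0[k],.0945)
    print(k,"cap from scene at cap z",C.round(4)[:2])
    # predicted top px of cap (z .098) vs cup
g=cv2.cvtColor(s["pixels"],cv2.COLOR_RGB2GRAY)
# bystanders shift
a=cv2.imread("pics/scene0.png")[:,:,::-1].astype(int)
for n,(x0,y0,x1,y1) in dict(tip=(118,305,200,380),timer=(318,130,352,158),purple=(350,150,375,190)).items():
    print(n,np.abs(a-s["pixels"])[y0:y1,x0:x1].mean().round(2))
```

```text
blue cap from scene at cap z [ 0.4301 -0.2182]
yellow cap from scene at cap z [ 0.4967 -0.2092]
red cap from scene at cap z [ 0.5615 -0.1992]
green cap from scene at cap z [ 0.6272 -0.1896]
tip 6.02
timer 7.56
purple 6.66
```

Run:
```python
from h import *
print(env.get_obs()["time_s"]); env.sign_off()
```

```text
56.025
the job is handed in; nothing more can be done
```

All four bottles are in the black carrier, each in the cup of its cap's colour. From the robot's end outwards the row reads blue, yellow, red, green. I handed the job in at 56 s on the robot clock, under the 120 s limit, with the gripper open and clear of everything.

- **Seating:** All four reached the cup floor at the same height (TCP z about 0.059–0.060 m), with contact forces of 6–9 N.
- **Position and tilt:** In the last scene picture every cap lies within about 1 mm of its cup centre, so the bottles stand upright. That check came from one view at an assumed cap height, because I did not triangulate the caps again at the end.
- **Side contact on blue:** The blue bottle showed about 3 N of side force while going in. I moved it 1 mm, the force disappeared, and it then seated normally.
- **Tip box, timer and purple bottle:** They look to be in the same places as at the start. The picture difference over them was small (6–8 grey levels), but I had no background value to compare it with, so their positions were judged by eye.

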